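Set up the jeweller's marking jig

TASK

Set up the marking jig: first slide the orange lock grip fully over to its released stop, then lift every die out of the wooden tray by its post and stand it upright on the blue bed of the jig, side by side. Then take the blue spring key from its block, press its blade onto the red start plate, drag it along the brass bar until the blade drops into the hidden keyway, stop there, push it home and leave the key standing in the keyway. Last, slide the lock fully back to its locked stop, and leave the jar, tin and screwdriver where they are.

Things in the scene. Friction and masses are not known exactly. Their poses are not given: they have to be found in the camera images.
- jig: the fixed marking jig, a dark steel base plate 220 mm (x) by 210 mm (y) by 12 mm; origin on the table under it (the plate spans x -115 to 105 mm); its y runs along its length, z up; the lock is on its -x side, which faces the robot, the brass bar on its +x side, the blue bed between them
- bed_mid (a point): middle of the blue bed's flat floor (jig x -10 mm, z 16 mm), axes as the jig's. Inside space 54 mm (x) by 194 mm (y), aluminium rim 4 mm thick and 6 mm high
- start_plate (a point): middle of the top of the red start plate, 48 mm square, at the -y end of the brass bar (jig x 77, y -80, z 42.5 mm); its top is 0.5 mm above the bar's
- bar_mid (a point): on the centre line of the brass bar's top, at jig x 77, y 0, z 42 mm. The bar is 40 mm wide, bare from jig y -56 to 76 mm. Dark lines 6.5 mm wide cross it every 12.8 mm: all painted but one, the keyway, a slot 6.5 mm wide along y, 40 mm long across the bar, closed at both ends by side rails, 13 mm deep; its jig y is -30 to 50 mm, differs each start and is not told
- lock (a joint): travel of the lock grip along the jig's +y, m: 0 = locked stop, 0.060 = released stop; slides with about 2 N of friction and stays where it is left; starts at or near the locked stop
- lock_top (a point): centre of the top of the orange lock grip, a block 28 mm (jig x) by 20 mm (jig y) by 40 mm tall that stands on a track whose top is 26 mm above the table; moves along jig y at jig x = -92 mm, so that its top is about 66 mm above the table. The track is 40 mm wide and 110 mm long
- tray: the fixed wooden die tray, 136 mm square and 16 mm tall, origin under its centre; four pockets 44 mm square and 12 mm deep with centres at x, y = +-30 mm; the discs lie flush with the tray's top, only the posts stand up. Tray and key block change sides from start to start
- die1: a round stamping die: steel disc 41 mm across and 12 mm thick with a brass grip post 14 mm across and 22 mm tall standing on its middle (34 mm in all, 0.12 kg); origin at the centre of its underside, z up along the post. It stands in a tray pocket at the start; None if absent
- die2: a round stamping die: steel disc 41 mm across and 12 mm thick with a brass grip post 14 mm across and 22 mm tall standing on its middle (34 mm in all, 0.12 kg); origin at the centre of its underside, z up along the post. It stands in a tray pocket at the start; None if absent
- die3: a round stamping die: steel disc 41 mm across and 12 mm thick with a brass grip post 14 mm across and 22 mm tall standing on its middle (34 mm in all, 0.12 kg); origin at the centre of its underside, z up along the post. It stands in a tray pocket at the start; None if absent
- die4: a round stamping die: steel disc 41 mm across and 12 mm thick with a brass grip post 14 mm across and 22 mm tall standing on its middle (34 mm in all, 0.12 kg); origin at the centre of its underside, z up along the post. It stands in a tray pocket at the start; None if absent
- keyblock: the fixed wooden block that holds the key, 75 mm (x) by 60 mm (y) by 48 mm tall, origin under its centre, with one upright slot 25 mm (x) by 13 mm (y) through its middle
- key: the spring key (0.12 kg), 70 mm tall: below, a steel blade 20 mm (x) by 4 mm (y); a shank 22 by 10 mm; on top a blue handle 34 mm (x) by 20 mm (y) from z 40 to 70 mm. Origin: blade tip when fully out, z up. It hangs in its block by the handle. Grip the handle across key y. Key y must lie along jig y to fit the keyway (either way round); home in it, the origin is 29 mm above the table
- blade (a joint): how far the blade is pushed up into the key, m: 0 = fully out, 0.010 = fully in; the spring pushes it out with 2.1 N when out and 0.3 N more for each mm
- key_tip (a point): middle of the lower edge of the key's blade; it moves with the blade
- jar: bystander: a small jar 60 mm across and 70 mm tall, origin under its centre
- tin: bystander: a green tin 64 mm across and 90 mm tall, origin under its centre
- screwdriver: bystander: a screwdriver 150 mm long lying on the bench beyond the jig

How it is judged:
By the outcome, as a careful person would: the job done as asked, in the order asked, and still so for the second after the job is handed in, with the robot touching nothing.
Of die1, die2, die3, die4 only 2 to 4 are there at a start; the rules pass over those that are not, and their reading is None.
At some moment in a run one of die1, die2, die3, die4 may be knocked a few centimetres aside while the robot is not near it.
It also fails if it takes over 210 s, if anything falls off the work surface, if the arm or the gripper's body presses on something with over 40 N, if the wrist force passes 120 N, or if a joint passes its speed limit or range.

ROBOT

A 6-joint arm with a two-finger parallel gripper is mounted at the origin on the work surface. World frame = base frame: x ahead of the robot, y to its left, z up, the work surface at z = 0. Lengths are in m, angles in degrees, forces in N, time in s.
With the tool pointing down it reaches from about 0.325 to 0.775 m from the base axis. Payload 5.5 kg.
Tool frame: the origin (TCP) lies at the very end of the fingers, on their centre line; the grasp point (between the pads) lies 19 mm behind it; z points along the fingers, y is the line along which they close (so a half turn about z gives the same grasp; the last joint's range is limited). The gripper opens to 85 mm and grips with 20 to 120 N. Pads are 22 mm wide; open, the fingers measure 114 mm over their backs; the gripper's body (76 mm by 85 mm) begins 54 mm behind the grasp point. The pads swing forward as they close: fully open they stand 13 mm farther back than shut.
Start: joints at [72.611, 5.22, 70.514, -0, 104.267, -3.249], TCP at [0.147, 0.582, 0.231] pointing down, gripper open.
Joint ranges: [-164.24, 164.24], [-49.07, 125.15], [9.68, 141.18], [-86.29, 266.29], [3.28, 154.24], [-151.56, 151.56]. Speed limits (degrees/s): [147.25, 147.25, 172.46, 180, 180, 180].

INTERFACE

Orientations are given as a 3x3 rotation matrix whose columns are the frame's x, y, z axes.
In Python, from station import ctrl, optics gives the robot as it stands.
- The arm moves only by the tool move_arm, never from a script. Its argument "deltas" is a list of rows, each an object of numbers: "tx", "ty", "tz": the shift along the tool's x, y, z in cm; "turn": the turn about the tool's z in degrees; "gripper": the opening, from -1 (shut) to 1 (fully open), so that 0 is half open. A call has 1 to 12 rows; each row is the pose to reach, as a shift and turn from the pose commanded when the call began, along the tool's axes at that moment; what a row does not reach only later rows make up. A row lasts 1/8 s, in which the tool goes at most 62.5 mm and 10.7 degrees, less where a joint would pass 70% of its speed; a pose out of reach is approached as far as the arm can. A call with a gripper value outside its range is refused whole. The fingers move at their own pace and stop on an object; "grip_force" is the grip in N (left out, the last holds). Time passes only in rows, so rows that repeat a pose let the fingers close. It gives the time, the measured TCP pose, the force, the opening and the grip force at its end, in the units of the state.
- ctrl.sense(): the state, without advancing time (a new reading comes with each control period).
- optics.read_camera(name): name is "side" or "top"; returns a dict with "frame" (400x640x3 uint8, blue, green, red), "fx", "fy", "cx", "cy" (pixels), "rvec" (rotation vector, rad) and "tvec" (3), from world to camera coordinates, as OpenCV has them. Camera axes: x right, y down, z forward; pixel columns grow to the right and rows downward; lengths in m; the calibration is good to about 2 mm. A picture is of the moment at which its call begins. There is no depth.
- ctrl.finish_job(): hands the job in; it is judged then, once.
Trained networks look in the newest picture that a camera, given by its name, has taken for a name from the list of things; names that differ only in an ending like _2 or _b are one class to them, and where a whole thing is asked for, a point or a joint stands for the part that bears it (a point fixed in the world has none). Each returns a list of dicts, best first, with "confidence" (0 to 1); they miss things now and then, are a little off and sometimes report something else, mostly with a low value. They report only what shows in the picture. A call takes as long as a camera call.
- optics.boxes_of(name, camera): "at" ([column, row] as shares, 0 to 1, of the picture: columns of its width, rows of its height, amid what is visible of it).
- optics.masks_of(name, camera): "region" (400x640 bool, what is visible of it) and "at" ([column, row] as shares, 0 to 1, of the picture: columns of its width, rows of its height, amid what is visible of it).
- optics.tip_of(name, camera): "at" ([column, row] as shares, 0 to 1, of the picture: columns of its width, rows of its height: a listed point, or the origin of a listed thing).
The state is a dict: "clock": time; "joints": joint angles; "joint_velocities": joint speeds; "joint_torque": joint torques, N m; "tool_pos": TCP position; "orientation": TCP orientation; "ft_force": force on the tool from outside, world axes, zero at the start; "moment": the same for the moment, N m; "grip_width": finger opening in m; "finger_force": force on a finger pad.
Only numpy, scipy, OpenCV 4.12 (cv2) and the standard library are available. Lean on these libraries where they do the work, as an engineer would, in place of code of your own. Each camera call takes 0.05 s, during which the arm holds its last target. There are 200 camera calls.

## Working session

There is one attempt and no reset: what is moved stays moved. The work goes in short steps, Python scripts to look and compute and a tool call to move; the robot and the scene stay as the last step left them, time stands still between calls to the robot, and variables do not carry over. Pictures are saved under pics/ and viewed, at most 14 in all, crops included, and the job is handed in when it is done.

Besides the shell and the picture viewer there is one more tool, called after "Request:" as name(argument=value, ...), one argument or row to a line, values as JSON. move_arm: Moves the arm, as the interface text tells. Its arguments: {"type":"object","properties":{"deltas":{"type":"array","items":{"type":"object","properties":{"tx":{"type":"number"},"ty":{"type":"number"},"tz":{"type":"number"},"turn":{"type":"number"},"gripper":{"type":"number"}}}},"grip_force":{"type":"number"}},"required":["deltas"]}

```bash
mkdir -p pics; ls; cat > h.py <<'E'
import numpy as np, cv2
from station import ctrl, optics
def cam(n):
    c=optics.read_camera(n); R=cv2.Rodrigues(np.array(c["rvec"],float))[0]; c["R"]=R; c["t"]=np.array(c["tvec"],float).ravel(); return c
def px2w(c,uv,z):
    d=c["R"].T@np.array([(uv[0]-c["cx"])/c["fx"],(uv[1]-c["cy"])/c["fy"],1]); o=-c["R"].T@c["t"]
    return o+d*(z-o[2])/d[2]
def w2px(c,p):
    q=c["R"]@np.array(p,float)+c["t"]; return np.array([q[0]/q[2]*c["fx"]+c["cx"],q[1]/q[2]*c["fy"]+c["cy"]])
def sh(at): return np.array(at)*[640,400]
def tri(c1,u1,c2,u2):
    A=[]
    for c,u in((c1,u1),(c2,u2)):
        P=np.hstack([c["R"],c["t"][:,None]]); x=(u[0]-c["cx"])/c["fx"]; y=(u[1]-c["cy"])/c["fy"]
        A+= [x*P[2]-P[0], y*P[2]-P[1]]
    X=np.linalg.svd(np.array(A))[2][-1]; return X[:3]/X[3]
E
python3 - <<'E'
from h import *
np.set_printoptions(precision=4,suppress=True)
C={n:cam(n) for n in("top","side")}
for n in C:
    cv2.imwrite(f"pics/{n}0.png",C[n]["frame"]); print(n,-C[n]["R"].T@C[n]["t"],C[n]["fx"])
Z=dict(jig=0,bed_mid=.016,start_plate=.0425,bar_mid=.042,lock_top=.066,tray=0,die1=.004,keyblock=0,key=.008,jar=0,tin=0)
for k,z in Z.items():
    for n in C:
        for d in optics.tip_of(k,n)[:5]:
            u=sh(d["at"]); print(k,n,u.round(1),round(d["confidence"],2),px2w(C[n],u,z))
s=ctrl.sense(); print(s)
E
```

```text
pics
top [ 0.4973 -0.0069  1.1776] 393.48333776322414
side [ 0.1432 -0.5365  0.5826] 370.1184729222793
jig top [311.4 218.8] 0.73 [0.5665 0.0032 0.    ]
jig side [301.7 226.4] 0.81 [0.5622 0.0097 0.    ]
bed_mid top [310.9 225.2] 0.56 [0.5466 0.004  0.016 ]
bed_mid side [300.8 223. ] 0.94 [0.5569 0.0059 0.016 ]
bed_mid side [357.5 359.2] 0.15 [ 0.4124 -0.3263  0.016 ]
start_plate top [335.9 196. ] 0.94 [ 0.6324 -0.066   0.0425]
start_plate side [356.8 193.3] 0.73 [ 0.7193 -0.0185  0.0425]
bar_mid top [311.2 191.3] 0.84 [0.644  0.0061 0.042 ]
bar_mid side [329.3 199.7] 0.75 [0.6478 0.0065 0.042 ]
lock_top top [311.3 252.8] 0.42 [0.4671 0.     0.066 ]
lock_top side [371.9 318.4] 0.74 [ 0.458  -0.3098  0.066 ]
lock_top side [270.9 223.5] 0.66 [ 0.4697 -0.0016  0.066 ]
tray top [408.5 256.6] 0.61 [ 0.4627 -0.289   0.    ]
tray side [359.9 338.5] 0.62 [ 0.4511 -0.2956  0.    ]
die1 top [416.7 272. ] 0.7 [ 0.4183 -0.3127  0.004 ]
die1 top [403.2 240.8] 0.67 [ 0.509  -0.2718  0.004 ]
die1 top [419.1 251.6] 0.55 [ 0.4785 -0.3193  0.004 ]
die1 top [315.7 253.3] 0.26 [ 0.4644 -0.0127  0.004 ]

[... 623 characters left out ...]
26 0.0186 0.    ]
tin top [235.  160.8] 0.71 [0.7355 0.2403 0.    ]
tin side [294.8 166.3] 0.79 [0.7214 0.2441 0.    ]
{'clock': 1.2, 'joints': array([ 72.6114,   5.2205,  70.5134,   0.    , 104.268 ,  -3.2495]), 'joint_velocities': array([ 0.0106,  0.0319,  0.0433, -0.0502,  0.093 ,  0.    ]), 'joint_torque': array([  0.0002, -45.8462, -41.8097,  -0.    ,   0.0007,  -0.    ]), 'tool_pos': array([0.1466, 0.5818, 0.2313]), 'orientation': array([[-0.9697,  0.2443, -0.    ],
       [ 0.2443,  0.9697, -0.    ],
       [ 0.    , -0.    , -1.    ]]), 'ft_force': array([ 0.0265,  0.6964, -0.1352]), 'moment': array([-0.0176,  0.0236, -0.0525]), 'finger_force': 0.0, 'grip_width': 0.08505430704670472}
```

```bash
python3 - <<'E'
import cv2
a=cv2.imread("pics/top0.png");b=cv2.imread("pics/side0.png")
cv2.imwrite("pics/topc.png",cv2.resize(a[140:300,180:450],None,fx=2.95,fy=2.95,interpolation=cv2.INTER_CUBIC))
cv2.imwrite("pics/sidec.png",cv2.resize(b[130:390,160:500],None,fx=2.3,fy=2.3,interpolation=cv2.INTER_CUBIC))
E
```

```text
(no output)
```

View pics/topc.png

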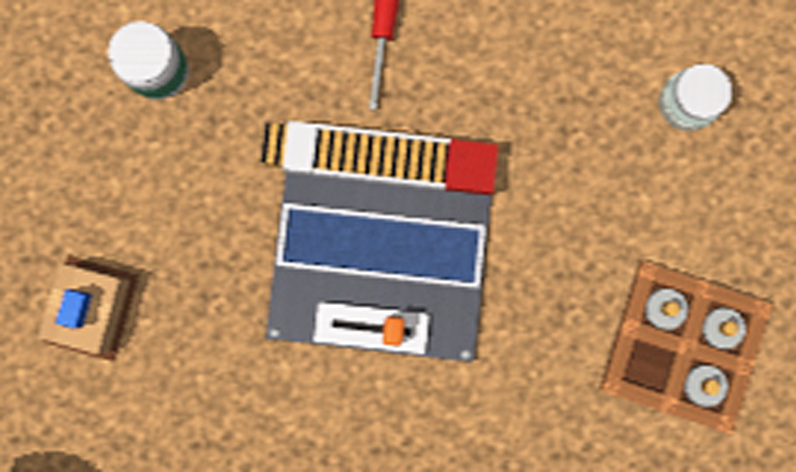

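View pics/sidec.png

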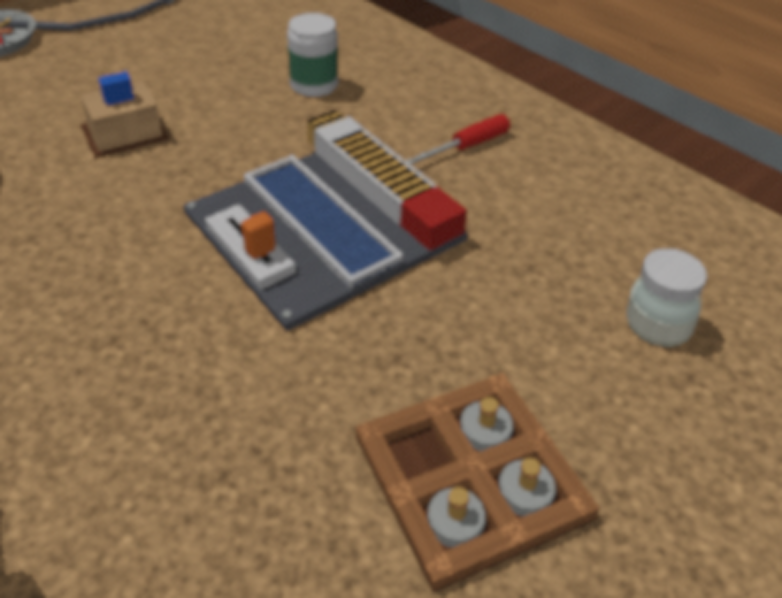

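The top picture shows the jig yawed a few degrees. The bed is centred near crop (380,245), the lock grip is at (393,330), and the red plate is at (470,165). Three dies are in the tray on the right, with one pocket empty at (650,363). The key block is on the left, with its blue handle at (72,308). The side picture agrees.

```bash
cat >> h.py <<'E'
def hsv(c): return cv2.cvtColor(c["frame"],cv2.COLOR_BGR2HSV)
def blobs(m,amin=6):
    n,l,st,ce=cv2.connectedComponentsWithStats(m.astype(np.uint8),connectivity=8)
    return [(st[i,4],ce[i],l==i) for i in sorted(range(1,n),key=lambda i:-st[i,4]) if st[i,4]>=amin]
def yaw(R): return np.degrees(np.arctan2(-R[0,1],R[1,1]))  # tool y angle from world +y (ccw)
def goto(p,yawdeg=None):
    s=ctrl.sense(); R=np.array(s["orientation"]); d=R.T@(np.array(p)-s["tool_pos"])*100
    tr=0
    if yawdeg is not None: tr=-(yawdeg-yaw(R)); tr=(tr+90)%180-90
    return "tx %.2f ty %.2f tz %.2f turn %.1f"%(*d,tr)
E
python3 - <<'E'
from h import *
np.set_printoptions(precision=4,suppress=True)
for n in("top","side"):
    c=cam(n); H=hsv(c); h,s,v=cv2.split(H)
    def pts(m,z):
        ys,xs=np.nonzero(m); return np.array([px2w(c,(x,y),z)[:2] for x,y in zip(xs,ys)])
    print(n)
    for nm,m,z in(("blue",(h>100)&(h<125)&(s>110),.016),("red",((h<4)|(h>175))&(s>190),.0425),("orange",(h>6)&(h<14)&(s>200),.055),("brass",(h>14)&(h<26)&(s>130)&(v>120),.027)):
        for a,ce,mm in blobs(m)[:5]:
            P=pts(mm,z); mu=P.mean(0); w,V=np.linalg.eigh(np.cov(P.T)); d=V[:,1]*np.sign(V[1,1]); 
            r=cv2.minAreaRect((P*1000).astype(np.float32))
            print(nm,a,ce.round(1),mu,"axis yaw",round(np.degrees(np.arctan2(-d[0],d[1])),1),"sz",(np.sqrt(12*w)*1000).round(1),"rect",np.round(r[0],1),np.round(r[1],1),round(r[2],1))
    for k in("tray","keyblock","jig"):
        r=optics.masks_of(k,n)
        if r:
            for zz in(.0,.012,.016,.048):
                q=cv2.minAreaRect((pts(r[0]["region"],zz)*1000).astype(np.float32)); print(k,zz,np.round(q[0],1),np.round(q[1],1),round(q[2],1),round(r[0]["confidence"],2))
E
```

```text
top
blue 1873 [584.8 302.9] [ 0.3446 -0.8   ] axis yaw -70.7 sz [130.1 143.6] rect [ 340.3 -811.4] [156.6 140.3] 83.6
blue 1086 [308.7 223. ] [0.553  0.0107] axis yaw -4.5 sz [ 50.  189.7] rect [552.9  10.9] [189.5  50.2] 85.5
blue 103 [204.5 244.4] [0.4808 0.3146] axis yaw 69.9 sz [24.9 35.5] rect [481.  314.3] [24.3 35.7] 74.6
red 268 [339.1 196.1] [ 0.6325 -0.0754] axis yaw -81.7 sz [46.5 48.8] rect [632.6 -74.8] [47.5 49.1] 84.2
red 175 [310.7 139.8] [0.7964 0.0123] axis yaw 84.6 sz [21.4 71.2] rect [795.7  12.4] [21.9 73.5] 84.8
red 13 [103.5 251.2] [0.4533 0.5946] axis yaw -5.1 sz [ 4.4 28.2] rect [453.5 595.7] [23.1  3.6] 83.7
red 8 [ 88.5 248.6] [0.4592 0.6378] axis yaw -8.4 sz [ 2.7 24.8] rect [459.  637.9] [20.3  2.2] 80.5
orange 11 [313.4 254.4] [ 0.4626 -0.0059] axis yaw 33.9 sz [12.2 25.4] rect [463.   -6.5] [10.1 20.2] 28.1
brass 262 [608.  309.9] [ 0.3281 -0.8588] axis yaw 2.4 sz [32.6 78.7] rect [ 332.2 -850.4] [87. 39.] 82.3
brass 78 [273.5 187.9] [0.6528 0.1175] axis yaw 66.7 sz [24.7 59.2] rect [656.8 115.1] [29.  64.2] 61.3
brass 39 [289.4 190. ] [0.6479 0.0705] a
[... 1727 characters left out ...]
rass 18 [330.  204.5] [0.6496 0.0051] axis yaw 84.9 sz [ 6.3 33.7] rect [649.7   5.1] [ 5.3 29. ] 85.0
tray 0.0 [ 463.8 -294.6] [148.7 146.6] 73.7 0.94
tray 0.012 [ 457.2 -299.6] [145.6 143.6] 73.7 0.94
tray 0.016 [ 455.  -301.2] [144.6 142.6] 73.7 0.94
tray 0.048 [ 437.4 -314.5] [136.4 134.5] 73.7 0.94
keyblock 0.0 [490.5 331.2] [149.5  96.4] 74.5 0.7
keyblock 0.012 [483.4 313.3] [146.4  94.4] 74.5 0.7
keyblock 0.016 [481.  307.4] [145.4  93.7] 74.5 0.7
keyblock 0.048 [461.9 259.7] [137.2  88.4] 74.5 0.7
jig 0.0 [572.7  30.1] [259.6 252.3] 86.0 0.73
jig 0.012 [563.9  18.4] [254.3 247.1] 86.0 0.73
jig 0.016 [560.9  14.5] [252.5 245.3] 86.0 0.73
jig 0.048 [537.3 -16.6] [238.2 231.5] 86.0 0.73
```

```bash
cat >> h.py <<'E'
JY=-4.5; JO=np.array([.5625,.0102])
def jig(x,y,z):
    a=np.radians(JY); return [JO[0]+(np.cos(a)*x-np.sin(a)*y)/1e3, JO[1]+(np.sin(a)*x+np.cos(a)*y)/1e3, z/1e3]
E
python3 - <<'E'
from h import *
print(goto(jig(-92,-20,110),JY))
E
```

```text
tx -45.56 ty -48.78 tz 12.13 turn -9.6
```

Request:
move_arm(
  deltas=[
    {"tx": -45.6,"ty": -48.8,"tz": 9,"turn": -9.6,"gripper": 0.6},
    {"tx": -45.6,"ty": -48.8,"tz": 9,"turn": -9.6},
    {"tx": -45.6,"ty": -48.8,"tz": 9,"turn": -9.6},
    {"tx": -45.6,"ty": -48.8,"tz": 9,"turn": -9.6},
    {"tx": -45.6,"ty": -48.8,"tz": 9,"turn": -9.6},
    {"tx": -45.6,"ty": -48.8,"tz": 9,"turn": -9.6},
    {"tx": -45.6,"ty": -48.8,"tz": 9,"turn": -9.6},
    {"tx": -45.6,"ty": -48.8,"tz": 9,"turn": -9.6},
    {"tx": -45.6,"ty": -48.8,"tz": 9,"turn": -9.6},
    {"tx": -45.6,"ty": -48.8,"tz": 9,"turn": -9.6},
    {"tx": -45.6,"ty": -48.8,"tz": 9,"turn": -9.6},
    {"tx": -45.6,"ty": -48.8,"tz": 12,"turn": -9.6},
  ],
  grip_force=25,
)

```text
schema error: expected keys tx, ty, tz, turn, gripper
```

Request:
move_arm(
  deltas=[
    {"tx": -45.6,"ty": -48.8,"tz": 9,"turn": -9.6,"gripper": 0.6},
    {"tx": -45.6,"ty": -48.8,"tz": 9,"turn": -9.6,"gripper": 0.6},
    {"tx": -45.6,"ty": -48.8,"tz": 9,"turn": -9.6,"gripper": 0.6},
    {"tx": -45.6,"ty": -48.8,"tz": 9,"turn": -9.6,"gripper": 0.6},
    {"tx": -45.6,"ty": -48.8,"tz": 9,"turn": -9.6,"gripper": 0.6},
    {"tx": -45.6,"ty": -48.8,"tz": 9,"turn": -9.6,"gripper": 0.6},
    {"tx": -45.6,"ty": -48.8,"tz": 9,"turn": -9.6,"gripper": 0.6},
    {"tx": -45.6,"ty": -48.8,"tz": 9,"turn": -9.6,"gripper": 0.6},
    {"tx": -45.6,"ty": -48.8,"tz": 9,"turn": -9.6,"gripper": 0.6},
    {"tx": -45.6,"ty": -48.8,"tz": 9,"turn": -9.6,"gripper": 0.6},
    {"tx": -45.6,"ty": -48.8,"tz": 9,"turn": -9.6,"gripper": 0.6},
    {"tx": -45.6,"ty": -48.8,"tz": 12,"turn": -9.6,"gripper": 0.6},
  ],
  grip_force=25,
)

```text
clock: 3.1
tool_pos: [0.4716, -0.006, 0.1126]
orientation: [[-0.996, 0.084, 0.004], [0.084, 0.996, -0.001], [-0.004, -0.001, -1.0]]
ft_force: [-0.3, 1.2, -0.7]
grip_width: 0.0682
finger_force: 0.0
```

```bash
python3 - <<'E'
from h import *
np.set_printoptions(precision=4,suppress=True)
s=ctrl.sense(); print(s["clock"],s["tool_pos"],yaw(s["orientation"]),s["grip_width"],s["ft_force"],goto(jig(-92,-20,110),JY))
c=cam("side"); cv2.imwrite("pics/s1.png",cv2.resize(c["frame"][130:390,160:500],None,fx=2.3,fy=2.3))
for n in("top","side"):
    c=cam(n); h,s,v=cv2.split(hsv(c))
    for a,ce,mm in blobs((h>4)&(h<17)&(s>190)&(v>150))[:3]: print(n,a,ce,px2w(c,ce,.055))
E
```

```text
3.1 [ 0.4716 -0.006   0.1126] -4.819330733372552 0.06820747300395691 [-0.2677  1.1552 -0.7136] tx 0.27 ty 0.32 tz 0.26 turn -0.3
```

View pics/s1.png

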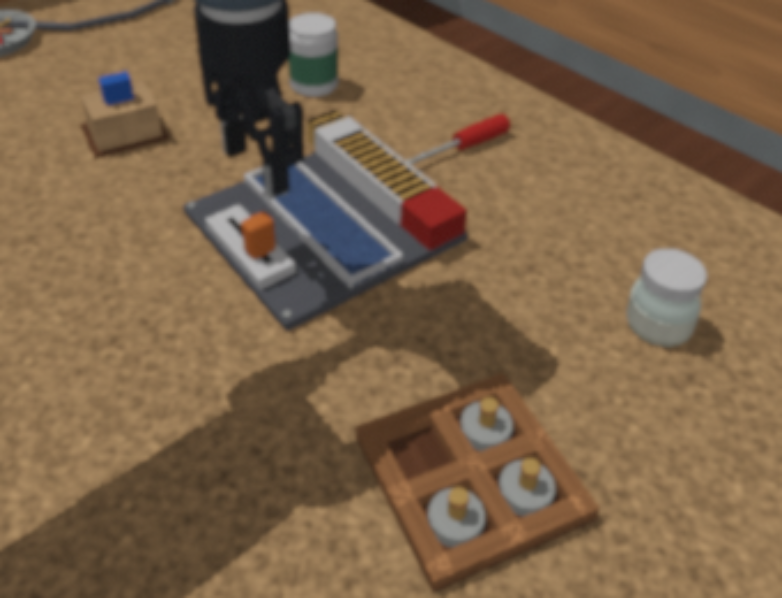

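Request:
move_arm(
  deltas=[
    {"tx": 0,"ty": 0,"tz": 0,"turn": 0,"gripper": 0.6},
    {"tx": 0,"ty": 0,"tz": 4,"turn": 0,"gripper": 0.6},
    {"tx": 0,"ty": 0,"tz": 7.3,"turn": 0,"gripper": 0.6},
    {"tx": 0,"ty": 0,"tz": 7.3,"turn": 0,"gripper": 0.6},
    {"tx": 0,"ty": 0,"tz": 7.3,"turn": 0,"gripper": -0.9},
    {"tx": 0,"ty": 0,"tz": 7.3,"turn": 0,"gripper": -0.9},
    {"tx": 0,"ty": 0,"tz": 7.3,"turn": 0,"gripper": -0.9},
    {"tx": 0,"ty": 0,"tz": 7.3,"turn": 0,"gripper": -0.9},
    {"tx": 0,"ty": 0,"tz": 7.3,"turn": 0,"gripper": -0.9},
    {"tx": 0,"ty": 0,"tz": 7.3,"turn": 0,"gripper": -0.9},
  ],
  grip_force=25,
)

```text
clock: 4.5
tool_pos: [0.4706, -0.0029, 0.0402]
orientation: [[-0.997, 0.079, 0.003], [0.079, 0.997, -0.0], [-0.003, -0.0, -1.0]]
ft_force: [-1.6, -0.5, 6.1]
grip_width: 0.0195
finger_force: 29.4
```

Request:
move_arm(
  deltas=[
    {"tx": 0,"ty": 1,"tz": 0,"turn": 0,"gripper": -0.9},
    {"tx": 0,"ty": 2,"tz": 0,"turn": 0,"gripper": -0.9},
    {"tx": 0,"ty": 3,"tz": 0,"turn": 0,"gripper": -0.9},
    {"tx": 0,"ty": 4,"tz": 0,"turn": 0,"gripper": -0.9},
    {"tx": 0,"ty": 5,"tz": 0,"turn": 0,"gripper": -0.9},
    {"tx": 0,"ty": 5.6,"tz": 0,"turn": 0,"gripper": -0.9},
    {"tx": 0,"ty": 6,"tz": 0,"turn": 0,"gripper": -0.9},
    {"tx": 0,"ty": 6.2,"tz": 0,"turn": 0,"gripper": -0.9},
    {"tx": 0,"ty": 6.4,"tz": 0,"turn": 0,"gripper": -0.9},
    {"tx": 0,"ty": 6.4,"tz": 0,"turn": 0,"gripper": -0.9},
  ],
)

```text
clock: 5.75
tool_pos: [0.4749, 0.0479, 0.0402]
orientation: [[-0.996, 0.086, -0.0], [0.086, 0.996, -0.026], [-0.002, -0.026, -1.0]]
ft_force: [-6.6, -49.3, 11.8]
grip_width: 0.0196
finger_force: 30.4
```

Request:
move_arm(
  deltas=[
    {"tx": 0,"ty": -0.6,"tz": 0,"turn": 0,"gripper": -0.9},
    {"tx": 0,"ty": -1.1,"tz": 0,"turn": 0,"gripper": -0.9},
    {"tx": 0,"ty": -1.1,"tz": 0,"turn": 0,"gripper": 0.6},
    {"tx": 0,"ty": -1.1,"tz": 0,"turn": 0,"gripper": 0.6},
    {"tx": 0,"ty": -1.1,"tz": 0,"turn": 0,"gripper": 0.6},
    {"tx": 0,"ty": -1.1,"tz": 0,"turn": 0,"gripper": 0.6},
    {"tx": 0,"ty": -1.1,"tz": -5,"turn": 0,"gripper": 0.6},
    {"tx": 0,"ty": -1.1,"tz": -11,"turn": 0,"gripper": 0.6},
    {"tx": 0,"ty": -1.1,"tz": -11,"turn": 0,"gripper": 0.6},
  ],
)

```text
clock: 6.88
tool_pos: [0.4764, 0.0504, 0.1545]
orientation: [[-0.997, 0.079, 0.011], [0.079, 0.997, 0.0], [-0.01, 0.001, -1.0]]
ft_force: [-0.3, -0.1, -0.8]
grip_width: 0.0682
finger_force: 0.0
```

```bash
python3 - <<'E'
from h import *
np.set_printoptions(precision=4,suppress=True)
for n in("top","side"):
    c=cam(n)
    for k,z in(("lock_top",.066),("die1",.004)):
        for d in optics.tip_of(k,n)[:5]: print(n,k,round(d["confidence"],2),px2w(c,sh(d["at"]),z))
    h,s,v=cv2.split(hsv(c))
    for a,ce,mm in blobs((h>14)&(h<26)&(s>130)&(v>120))[:5]: print(n,a,px2w(c,ce,.027))
print(jig(-92,30,66)); print(goto([.4835,-.3335,.12],-17.7))
E
```

```text
top lock_top 0.22 [0.6403 0.016  0.066 ]
top die1 0.67 [ 0.4221 -0.3195  0.004 ]
top die1 0.53 [ 0.5098 -0.2775  0.004 ]
top die1 0.47 [ 0.4819 -0.3232  0.004 ]
top 259 [ 0.328  -0.8589  0.027 ]
top 68 [0.6499 0.1198 0.027 ]
top 39 [0.6479 0.0705 0.027 ]
top 39 [0.6453 0.058  0.027 ]
top 39 [0.6448 0.0449 0.027 ]
side lock_top 0.46 [0.4739 0.0549 0.066 ]
side die1 0.78 [ 0.4181 -0.3223  0.004 ]
side die1 0.71 [0.5591 0.0023 0.004 ]
side die1 0.65 [ 0.5    -0.2831  0.004 ]
side die1 0.64 [ 0.482  -0.3344  0.004 ]
side 44 [ 0.5028 -0.2739  0.027 ]
side 44 [ 0.4851 -0.3328  0.027 ]
side 42 [ 0.426  -0.3154  0.027 ]
side 24 [ 0.6466 -0.0346  0.027 ]
side 22 [ 0.6466 -0.0215  0.027 ]
[np.float64(0.4731373781683876), np.float64(0.047325756818955574), 0.066]
tx -4.10 ty -38.15 tz 2.63 turn 13.2
```

Request:
move_arm(
  deltas=[
    {"tx": -4.1,"ty": -38.1,"tz": 0,"turn": 13.2,"gripper": 0},
    {"tx": -4.1,"ty": -38.1,"tz": 0,"turn": 13.2,"gripper": 0},
    {"tx": -4.1,"ty": -38.1,"tz": 0,"turn": 13.2,"gripper": 0},
    {"tx": -4.1,"ty": -38.1,"tz": 2,"turn": 13.2,"gripper": 0},
    {"tx": -4.1,"ty": -38.1,"tz": 4,"turn": 13.2,"gripper": 0},
    {"tx": -4.1,"ty": -38.1,"tz": 6,"turn": 13.2,"gripper": 0},
    {"tx": -4.1,"ty": -38.1,"tz": 7,"turn": 13.2,"gripper": 0},
    {"tx": -4.1,"ty": -38.1,"tz": 7,"turn": 13.2,"gripper": 0},
    {"tx": -4.1,"ty": -38.1,"tz": 7,"turn": 13.2,"gripper": 0},
    {"tx": -4.1,"ty": -38.1,"tz": 7,"turn": 13.2,"gripper": 0},
  ],
)

```text
clock: 8.43
tool_pos: [0.4855, -0.3319, 0.08]
orientation: [[-0.953, 0.303, 0.002], [0.303, 0.953, -0.001], [-0.002, -0.001, -1.0]]
ft_force: [-0.7, -0.6, -0.3]
grip_width: 0.0427
finger_force: 0.0
```

```bash
python3 - <<'E'
from h import *
print(goto([.4843,-.333,.0195],-17.7))
for n in("side","top"):
    c=cam(n); h,s,v=cv2.split(hsv(c))
    for a,ce,mm in blobs((h>14)&(h<26)&(s>130)&(v>120))[:3]: print(n,a,px2w(c,ce,.027))
c=cam("side"); cv2.imwrite("pics/s2.png",cv2.resize(c["frame"][230:390,280:480],None,fx=3.5,fy=3.5))
E
```

```text
tx 0.09 ty -0.14 tz 6.05 turn 0.1
side 44 [ 0.4851868  -0.33275842  0.027     ]
side 39 [ 0.50296378 -0.27384852  0.027     ]
side 34 [ 0.42717144 -0.31468192  0.027     ]
top 259 [ 0.32806204 -0.85865687  0.027     ]
top 77 [0.65306821 0.11729038 0.027     ]
top 39 [0.64786667 0.07052619 0.027     ]
```

View pics/s2.png

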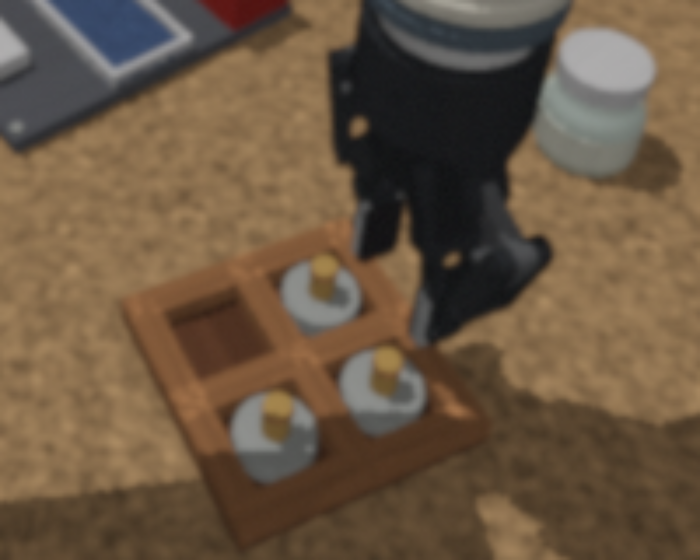

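The gripper stands above the right-hand die, whose post is at crop (387,370), with the fingers straddling its line. I'll descend and grip.

Request:
move_arm(
  deltas=[
    {"tx": 0.1,"ty": -0.1,"tz": 3,"turn": 0,"gripper": 0},
    {"tx": 0.1,"ty": -0.1,"tz": 5.5,"turn": 0,"gripper": 0},
    {"tx": 0.1,"ty": -0.1,"tz": 6.0,"turn": 0,"gripper": 0},
    {"tx": 0.1,"ty": -0.1,"tz": 6.0,"turn": 0,"gripper": 0},
    {"tx": 0.1,"ty": -0.1,"tz": 6.0,"turn": 0,"gripper": -1},
    {"tx": 0.1,"ty": -0.1,"tz": 6.0,"turn": 0,"gripper": -1},
    {"tx": 0.1,"ty": -0.1,"tz": 6.0,"turn": 0,"gripper": -1},
    {"tx": 0.1,"ty": -0.1,"tz": 6.0,"turn": 0,"gripper": -1},
    {"tx": 0.1,"ty": -0.1,"tz": 6.0,"turn": 0,"gripper": -1},
  ],
  grip_force=40,
)

```text
clock: 9.7
tool_pos: [0.484, -0.3343, 0.02]
orientation: [[-0.952, 0.305, 0.002], [0.305, 0.952, -0.002], [-0.003, -0.001, -1.0]]
ft_force: [-0.4, 0.1, 5.9]
grip_width: 0.0119
finger_force: 39.2
```

Request:
move_arm(
  deltas=[
    {"tx": 0,"ty": 0,"tz": -1,"turn": 0,"gripper": -1},
    {"tx": 0,"ty": 0,"tz": -3,"turn": 0,"gripper": -1},
    {"tx": 0,"ty": 0,"tz": -6,"turn": 0,"gripper": -1},
    {"tx": 0,"ty": 0,"tz": -9,"turn": 0,"gripper": -1},
    {"tx": 0,"ty": 0,"tz": -9,"turn": 0,"gripper": -1},
  ],
)

```text
clock: 10.32
tool_pos: [0.4847, -0.3347, 0.1126]
orientation: [[-0.952, 0.305, 0.006], [0.305, 0.952, -0.004], [-0.007, -0.002, -1.0]]
ft_force: [0.7, -0.0, -1.3]
grip_width: 0.0124
finger_force: 39.2
```

```bash
python3 - <<'E'
from h import *
print([goto(jig(-10,y,108),JY) for y in(-50,0,50)],ctrl.sense()["grip_width"])
c=cam("side"); cv2.imwrite("pics/s3.png",cv2.resize(c["frame"][200:390,280:480],None,fx=3,fy=3))
E
```

```text
['tx 2.93 ty 30.12 tz 0.38 turn -13.2', 'tx 4.07 ty 34.99 tz 0.36 turn -13.2', 'tx 5.22 ty 39.86 tz 0.34 turn -13.2'] 0.012449957023621986
```

View pics/s3.png

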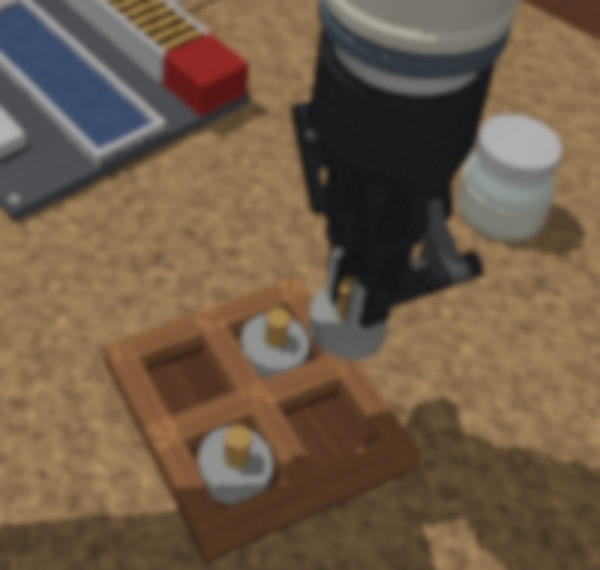

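The die hangs upright from the gripper at crop (345,315), with its pocket empty and two dies left in the tray. Next I carry it to the bed.

Request:
move_arm(
  deltas=[
    {"tx": 2.9,"ty": 30.1,"tz": 0,"turn": -13.2,"gripper": -1},
    {"tx": 2.9,"ty": 30.1,"tz": 0,"turn": -13.2,"gripper": -1},
    {"tx": 2.9,"ty": 30.1,"tz": 0,"turn": -13.2,"gripper": -1},
    {"tx": 2.9,"ty": 30.1,"tz": 0,"turn": -13.2,"gripper": -1},
    {"tx": 2.9,"ty": 30.1,"tz": 0,"turn": -13.2,"gripper": -1},
    {"tx": 2.9,"ty": 30.1,"tz": 2,"turn": -13.2,"gripper": -1},
    {"tx": 2.9,"ty": 30.1,"tz": 4,"turn": -13.2,"gripper": -1},
    {"tx": 2.9,"ty": 30.1,"tz": 5,"turn": -13.2,"gripper": -1},
    {"tx": 2.9,"ty": 30.1,"tz": 5,"turn": -13.2,"gripper": -1},
    {"tx": 2.9,"ty": 30.1,"tz": 5,"turn": -13.2,"gripper": -1},
  ],
)

```text
clock: 11.62
tool_pos: [0.5476, -0.039, 0.0589]
orientation: [[-0.997, 0.081, 0.001], [0.081, 0.997, -0.0], [-0.001, -0.0, -1.0]]
ft_force: [-0.4, 1.3, -1.3]
grip_width: 0.0125
finger_force: 39.5
```

```bash
python3 - <<'E'
from h import *
s=ctrl.sense();print(s["tool_pos"],goto(jig(-10,-50,33),JY))
E
```

```text
[ 0.5475901  -0.03898744  0.05887458] tx -0.10 ty 0.02 tz 2.59 turn -0.1
```

Lower, then release and rise. I'll check the force before letting go.

Request:
move_arm(
  deltas=[
    {"tx": -0.1,"ty": 0,"tz": 1.5,"turn": 0,"gripper": -1},
    {"tx": -0.1,"ty": 0,"tz": 2.2,"turn": 0,"gripper": -1},
    {"tx": -0.1,"ty": 0,"tz": 2.6,"turn": 0,"gripper": -1},
    {"tx": -0.1,"ty": 0,"tz": 2.7,"turn": 0,"gripper": -1},
    {"tx": -0.1,"ty": 0,"tz": 2.7,"turn": 0,"gripper": -1},
  ],
)

```text
clock: 12.25
tool_pos: [0.5483, -0.0381, 0.032]
orientation: [[-0.997, 0.079, 0.0], [0.079, 0.997, -0.0], [-0.0, -0.0, -1.0]]
ft_force: [-3.7, 0.4, 4.1]
grip_width: 0.0122
finger_force: 40.0
```

Request:
move_arm(
  deltas=[
    {"tx": 0,"ty": 0,"tz": 0,"turn": 0,"gripper": -0.5},
    {"tx": 0,"ty": 0,"tz": 0,"turn": 0,"gripper": -0.1},
    {"tx": 0,"ty": 0,"tz": 0,"turn": 0,"gripper": -0.1},
    {"tx": 0,"ty": 0,"tz": 0,"turn": 0,"gripper": -0.1},
    {"tx": 0,"ty": 0,"tz": -3,"turn": 0,"gripper": -0.1},
    {"tx": 0,"ty": 0,"tz": -7,"turn": 0,"gripper": 0},
    {"tx": 0,"ty": 0,"tz": -7,"turn": 0,"gripper": 0},
    {"tx": 0,"ty": 0,"tz": -7,"turn": 0,"gripper": 0},
  ],
)

```text
clock: 13.25
tool_pos: [0.5482, -0.0382, 0.1008]
orientation: [[-0.997, 0.079, -0.0], [0.079, 0.997, 0.0], [0.0, 0.0, -1.0]]
ft_force: [-0.4, 0.5, -0.7]
grip_width: 0.0427
finger_force: 0.0
```

```bash
cat >>h.py <<'E'
def posts():
    for n in("side","top"):
        c=cam(n); h,s,v=cv2.split(hsv(c))
        for a,ce,mm in blobs((h>14)&(h<26)&(s>130)&(v>110))[:9]:
            for z in(.027,.039):
                p=px2w(c,ce,z)
                if p[1]<-.1: print(n,a,"tray z",z,p.round(4)); break
                a_=np.radians(JY); d=p[:2]-JO; j=np.array([np.cos(a_)*d[0]+np.sin(a_)*d[1],-np.sin(a_)*d[0]+np.cos(a_)*d[1]])*1e3
                if abs(j[0]+10)<40 and abs(j[1])<100: print(n,a,"jig z",z,j.round(1))
E
python3 - <<'E'
from h import *
posts(); s=ctrl.sense(); print(s["tool_pos"],goto([.5025,-.2745,.1],-17.7))
E
```

```text
side 57 tray z 0.027 [ 0.4248 -0.3162  0.027 ]
side 50 tray z 0.027 [ 0.5023 -0.2745  0.027 ]
side 12 jig z 0.027 [ -2.6 -34.4]
side 12 jig z 0.039 [-10.7 -46.1]
side 10 tray z 0.027 [ 2.1993 -0.1512  0.027 ]
top 301 tray z 0.027 [ 0.3293 -0.8547  0.027 ]
top 18 tray z 0.027 [ 0.4239 -0.318   0.027 ]
[ 0.54751052 -0.0381039   0.09963377] tx 2.62 ty -23.92 tz -0.03 turn 13.2
```

Request:
move_arm(
  deltas=[
    {"tx": 2.6,"ty": -23.9,"tz": 0,"turn": 13.2,"gripper": 0},
    {"tx": 2.6,"ty": -23.9,"tz": 0,"turn": 13.2,"gripper": 0},
    {"tx": 2.6,"ty": -23.9,"tz": 0,"turn": 13.2,"gripper": 0},
    {"tx": 2.6,"ty": -23.9,"tz": 0,"turn": 13.2,"gripper": 0},
    {"tx": 2.6,"ty": -23.9,"tz": 2,"turn": 13.2,"gripper": 0},
    {"tx": 2.6,"ty": -23.9,"tz": 4,"turn": 13.2,"gripper": 0},
    {"tx": 2.6,"ty": -23.9,"tz": 5,"turn": 13.2,"gripper": 0},
    {"tx": 2.6,"ty": -23.9,"tz": 5,"turn": 13.2,"gripper": 0},
    {"tx": 2.6,"ty": -23.9,"tz": 5,"turn": 13.2,"gripper": 0},
  ],
)

```text
clock: 14.48
tool_pos: [0.5041, -0.2738, 0.052]
orientation: [[-0.953, 0.303, 0.001], [0.303, 0.953, -0.001], [-0.001, -0.0, -1.0]]
ft_force: [0.4, -0.3, -0.1]
grip_width: 0.0427
finger_force: 0.0
```

```bash
python3 - <<'E'
from h import *
posts();print(goto([.5025,-.2745,.02],-17.7))
E
```

```text
side 40 tray z 0.027 [ 0.5022 -0.2736  0.027 ]
top 301 tray z 0.027 [ 0.3293 -0.8541  0.027 ]
tx 0.15 ty -0.07 tz 3.24 turn 0.0
```

Request:
move_arm(
  deltas=[
    {"tx": 0.1,"ty": 0,"tz": 2,"turn": 0,"gripper": 0},
    {"tx": 0.1,"ty": 0,"tz": 3.2,"turn": 0,"gripper": 0},
    {"tx": 0.1,"ty": 0,"tz": 3.2,"turn": 0,"gripper": 0},
    {"tx": 0.1,"ty": 0,"tz": 3.2,"turn": 0,"gripper": -1},
    {"tx": 0.1,"ty": 0,"tz": 3.2,"turn": 0,"gripper": -1},
    {"tx": 0.1,"ty": 0,"tz": 3.2,"turn": 0,"gripper": -1},
    {"tx": 0.1,"ty": 0,"tz": 3.2,"turn": 0,"gripper": -1},
    {"tx": 0.1,"ty": 0,"tz": 1.2,"turn": 0,"gripper": -1},
    {"tx": 0.1,"ty": 0,"tz": -2,"turn": 0,"gripper": -1},
    {"tx": 0.1,"ty": 0,"tz": -5,"turn": 0,"gripper": -1},
    {"tx": 0.1,"ty": 0,"tz": -5,"turn": 0,"gripper": -1},
    {"tx": 0.1,"ty": 0,"tz": -5,"turn": 0,"gripper": -1},
  ],
)

```text
clock: 16.08
tool_pos: [0.5023, -0.2739, 0.1005]
orientation: [[-0.952, 0.305, -0.001], [0.305, 0.952, 0.001], [0.001, 0.0, -1.0]]
ft_force: [0.2, 0.7, -1.8]
grip_width: 0.0124
finger_force: 39.4
```

```bash
python3 - <<'E'
from h import *
print(goto(jig(-10,4,100),JY)); posts()
E
```

```text
tx 3.98 ty 29.05 tz 0.06 turn -13.2
side 15 tray z 0.027 [ 1.1841 -0.3545  0.027 ]
side 13 jig z 0.027 [ -3.  -34.3]
side 13 jig z 0.039 [-11. -46.]
side 8 tray z 0.027 [ 1.3883 -0.3391  0.027 ]
top 299 tray z 0.027 [ 0.3292 -0.8547  0.027 ]
```

Request:
move_arm(
  deltas=[
    {"tx": 4.0,"ty": 29.0,"tz": 0,"turn": -13.2,"gripper": -1},
    {"tx": 4.0,"ty": 29.0,"tz": 0,"turn": -13.2,"gripper": -1},
    {"tx": 4.0,"ty": 29.0,"tz": 0,"turn": -13.2,"gripper": -1},
    {"tx": 4.0,"ty": 29.0,"tz": 0,"turn": -13.2,"gripper": -1},
    {"tx": 4.0,"ty": 29.0,"tz": 0,"turn": -13.2,"gripper": -1},
    {"tx": 4.0,"ty": 29.0,"tz": 0,"turn": -13.2,"gripper": -1},
    {"tx": 4.0,"ty": 29.0,"tz": 2,"turn": -13.2,"gripper": -1},
    {"tx": 4.0,"ty": 29.0,"tz": 4,"turn": -13.2,"gripper": -1},
    {"tx": 4.0,"ty": 29.0,"tz": 4,"turn": -13.2,"gripper": -1},
    {"tx": 4.0,"ty": 29.0,"tz": 4,"turn": -13.2,"gripper": -1},
  ],
)

```text
clock: 17.42
tool_pos: [0.5526, 0.0136, 0.061]
orientation: [[-0.997, 0.08, -0.001], [0.08, 0.997, -0.0], [0.001, -0.0, -1.0]]
ft_force: [0.6, 0.3, -0.6]
grip_width: 0.0121
finger_force: 39.5
```

```bash
python3 - <<'E'
from h import *
print(goto(jig(-10,4,32),JY)); posts()
E
```

```text
tx -0.01 ty 0.14 tz 2.90 turn -0.1
side 59 tray z 0.027 [ 0.4241 -0.3166  0.027 ]
side 17 jig z 0.027 [ -5.1 -36. ]
side 17 jig z 0.039 [-13.1 -47.7]
side 9 tray z 0.027 [ 1.3895 -0.343   0.027 ]
top 302 tray z 0.027 [ 0.3292 -0.8545  0.027 ]
top 18 tray z 0.027 [ 0.4239 -0.318   0.027 ]
```

Request:
move_arm(
  deltas=[
    {"tx": 0,"ty": 0.1,"tz": 1.5,"turn": 0,"gripper": -1},
    {"tx": 0,"ty": 0.1,"tz": 2.4,"turn": 0,"gripper": -1},
    {"tx": 0,"ty": 0.1,"tz": 2.8,"turn": 0,"gripper": -1},
    {"tx": 0,"ty": 0.1,"tz": 2.95,"turn": 0,"gripper": -1},
    {"tx": 0,"ty": 0.1,"tz": 2.95,"turn": 0,"gripper": -1},
    {"tx": 0,"ty": 0.1,"tz": 2.95,"turn": 0,"gripper": -0.5},
    {"tx": 0,"ty": 0.1,"tz": 2.95,"turn": 0,"gripper": -0.1},
    {"tx": 0,"ty": 0.1,"tz": 2.95,"turn": 0,"gripper": -0.1},
    {"tx": 0,"ty": 0.1,"tz": 2.95,"turn": 0,"gripper": -0.1},
    {"tx": 0,"ty": 0.1,"tz": 0,"turn": 0,"gripper": -0.1},
    {"tx": 0,"ty": 0.1,"tz": -4,"turn": 0,"gripper": 0},
    {"tx": 0,"ty": 0.1,"tz": -4,"turn": 0,"gripper": 0},
  ],
)

```text
clock: 19.02
tool_pos: [0.555, 0.0153, 0.1057]
orientation: [[-0.997, 0.079, 0.008], [0.079, 0.997, -0.0], [-0.008, 0.0, -1.0]]
ft_force: [0.2, 0.1, -0.2]
grip_width: 0.0426
finger_force: 0.0
```

```bash
python3 - <<'E'
from h import *
print(goto([.4243,-.3163,.1],-17.7)); posts()
c=cam("side"); cv2.imwrite("pics/s4.png",cv2.resize(c["frame"][130:390,160:500],None,fx=2.3,fy=2.3))
E
```

```text
tx 10.41 ty -34.09 tz 0.48 turn 13.2
side 60 tray z 0.027 [ 0.4244 -0.3165  0.027 ]
side 15 jig z 0.027 [ -3.3 -34.2]
side 15 jig z 0.039 [-11.4 -46. ]
side 10 jig z 0.027 [-2.7 20.8]
side 10 jig z 0.039 [-10.8   7.8]
top 300 tray z 0.027 [ 0.3293 -0.8542  0.027 ]
top 18 tray z 0.027 [ 0.4239 -0.318   0.027 ]
```

View pics/s4.png

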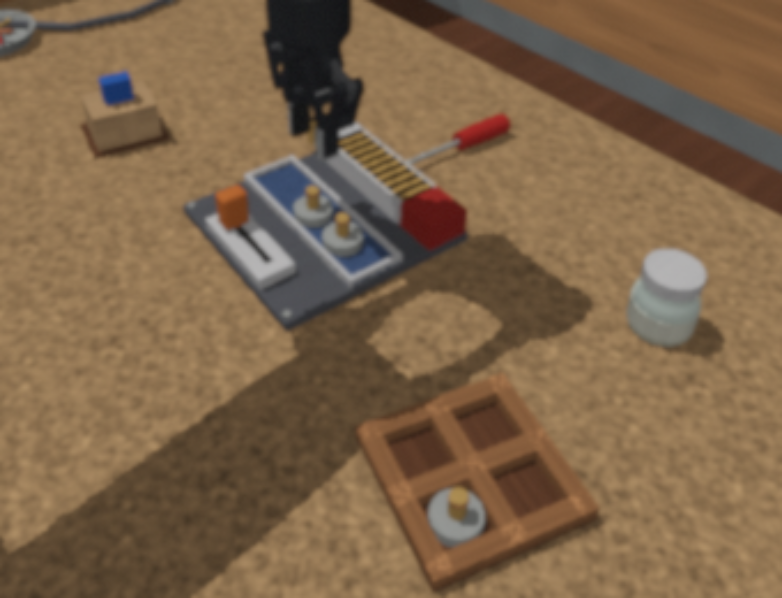

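The picture shows two dies upright in the bed at crop (312,205) and (343,235). The lock is at its released end (232,205), and the last die is in the tray at (457,515).

Request:
move_arm(
  deltas=[
    {"tx": 10.3,"ty": -34.1,"tz": 0,"turn": 13.2,"gripper": 0},
    {"tx": 10.3,"ty": -34.1,"tz": 0,"turn": 13.2,"gripper": 0},
    {"tx": 10.3,"ty": -34.1,"tz": 0,"turn": 13.2,"gripper": 0},
    {"tx": 10.3,"ty": -34.1,"tz": 0,"turn": 13.2,"gripper": 0},
    {"tx": 10.3,"ty": -34.1,"tz": 0,"turn": 13.2,"gripper": 0},
    {"tx": 10.3,"ty": -34.1,"tz": 0,"turn": 13.2,"gripper": 0},
    {"tx": 10.3,"ty": -34.1,"tz": 2,"turn": 13.2,"gripper": 0},
    {"tx": 10.3,"ty": -34.1,"tz": 4,"turn": 13.2,"gripper": 0},
    {"tx": 10.3,"ty": -34.1,"tz": 5,"turn": 13.2,"gripper": 0},
    {"tx": 10.3,"ty": -34.1,"tz": 5,"turn": 13.2,"gripper": 0},
    {"tx": 10.3,"ty": -34.1,"tz": 5,"turn": 13.2,"gripper": 0},
  ],
)

```text
clock: 20.55
tool_pos: [0.4238, -0.3161, 0.0519]
orientation: [[-0.953, 0.304, 0.001], [0.304, 0.953, -0.001], [-0.001, -0.0, -1.0]]
ft_force: [0.3, -0.1, 0.9]
grip_width: 0.0426
finger_force: 0.0
```

```bash
python3 - <<'E'
from h import *
posts();print(goto([.4243,-.3163,.02],-17.7))
E
```

```text
side 23 tray z 0.027 [ 0.4272 -0.3127  0.027 ]
top 305 tray z 0.027 [ 0.3293 -0.8544  0.027 ]
tx -0.03 ty 0.03 tz 3.23 turn -0.0
```

Request:
move_arm(
  deltas=[
    {"tx": 0,"ty": 0,"tz": 2,"turn": 0,"gripper": 0},
    {"tx": 0,"ty": 0,"tz": 3.2,"turn": 0,"gripper": 0},
    {"tx": 0,"ty": 0,"tz": 3.2,"turn": 0,"gripper": 0},
    {"tx": 0,"ty": 0,"tz": 3.2,"turn": 0,"gripper": -1},
    {"tx": 0,"ty": 0,"tz": 3.2,"turn": 0,"gripper": -1},
    {"tx": 0,"ty": 0,"tz": 3.2,"turn": 0,"gripper": -1},
    {"tx": 0,"ty": 0,"tz": 3.2,"turn": 0,"gripper": -1},
    {"tx": 0,"ty": 0,"tz": 1.2,"turn": 0,"gripper": -1},
    {"tx": 0,"ty": 0,"tz": -2,"turn": 0,"gripper": -1},
    {"tx": 0,"ty": 0,"tz": -5,"turn": 0,"gripper": -1},
    {"tx": 0,"ty": 0,"tz": -5,"turn": 0,"gripper": -1},
    {"tx": 0,"ty": 0,"tz": -5,"turn": 0,"gripper": -1},
  ],
)

```text
clock: 22.15
tool_pos: [0.4229, -0.3163, 0.1008]
orientation: [[-0.952, 0.305, -0.001], [0.305, 0.952, 0.0], [0.001, 0.0, -1.0]]
ft_force: [0.1, 1.1, -1.3]
grip_width: 0.0124
finger_force: 39.0
```

```bash
python3 - <<'E'
from h import *
print(goto(jig(-10,57,100),JY)); posts()
E
```

```text
tx -1.07 ty 40.67 tz 0.09 turn -13.2
top 307 tray z 0.027 [ 0.3294 -0.8542  0.027 ]
```

Request:
move_arm(
  deltas=[
    {"tx": -1.1,"ty": 40.7,"tz": 0,"turn": -13.2,"gripper": -1},
    {"tx": -1.1,"ty": 40.7,"tz": 0,"turn": -13.2,"gripper": -1},
    {"tx": -1.1,"ty": 40.7,"tz": 0,"turn": -13.2,"gripper": -1},
    {"tx": -1.1,"ty": 40.7,"tz": 0,"turn": -13.2,"gripper": -1},
    {"tx": -1.1,"ty": 40.7,"tz": 0,"turn": -13.2,"gripper": -1},
    {"tx": -1.1,"ty": 40.7,"tz": 0,"turn": -13.2,"gripper": -1},
    {"tx": -1.1,"ty": 40.7,"tz": 0,"turn": -13.2,"gripper": -1},
    {"tx": -1.1,"ty": 40.7,"tz": 0,"turn": -13.2,"gripper": -1},
    {"tx": -1.1,"ty": 40.7,"tz": 2,"turn": -13.2,"gripper": -1},
    {"tx": -1.1,"ty": 40.7,"tz": 4,"turn": -13.2,"gripper": -1},
    {"tx": -1.1,"ty": 40.7,"tz": 4,"turn": -13.2,"gripper": -1},
    {"tx": -1.1,"ty": 40.7,"tz": 4,"turn": -13.2,"gripper": -1},
  ],
)

```text
clock: 23.75
tool_pos: [0.5575, 0.0672, 0.0611]
orientation: [[-0.997, 0.08, -0.0], [0.08, 0.997, -0.0], [0.0, -0.0, -1.0]]
ft_force: [-0.1, 0.2, -1.1]
grip_width: 0.0123
finger_force: 39.2
```

```bash
python3 - <<'E'
from h import *
print(goto(jig(-10,57,32),JY)); posts()
E
```

```text
tx 0.06 ty 0.06 tz 2.91 turn -0.1
side 13 jig z 0.027 [-2.9 21.9]
side 13 jig z 0.039 [-10.9   9. ]
top 303 tray z 0.027 [ 0.3293 -0.8547  0.027 ]
```

Request:
move_arm(
  deltas=[
    {"tx": 0,"ty": 0.1,"tz": 1.5,"turn": 0,"gripper": -1},
    {"tx": 0,"ty": 0.1,"tz": 2.4,"turn": 0,"gripper": -1},
    {"tx": 0,"ty": 0.1,"tz": 2.8,"turn": 0,"gripper": -1},
    {"tx": 0,"ty": 0.1,"tz": 2.95,"turn": 0,"gripper": -1},
    {"tx": 0,"ty": 0.1,"tz": 2.95,"turn": 0,"gripper": -1},
    {"tx": 0,"ty": 0.1,"tz": 2.95,"turn": 0,"gripper": -0.5},
    {"tx": 0,"ty": 0.1,"tz": 2.95,"turn": 0,"gripper": -0.1},
    {"tx": 0,"ty": 0.1,"tz": 2.95,"turn": 0,"gripper": -0.1},
    {"tx": 0,"ty": 0.1,"tz": 2.95,"turn": 0,"gripper": -0.1},
    {"tx": 0,"ty": 0.1,"tz": 0,"turn": 0,"gripper": -0.1},
    {"tx": 0,"ty": 0.1,"tz": -8,"turn": 0,"gripper": 0},
    {"tx": 0,"ty": 0.1,"tz": -8,"turn": 0,"gripper": 0},
  ],
)

```text
clock: 25.35
tool_pos: [0.5597, 0.069, 0.1467]
orientation: [[-0.997, 0.079, 0.008], [0.079, 0.997, 0.0], [-0.008, 0.001, -1.0]]
ft_force: [0.3, -0.1, 0.1]
grip_width: 0.0424
finger_force: 0.0
```

```bash
python3 - <<'E'
from h import *
posts()
c=cam("side"); cv2.imwrite("pics/s5.png",cv2.resize(c["frame"][130:310,170:400],None,fx=3.3,fy=3.3))
np.set_printoptions(precision=4,suppress=True)
for n in("top","side"):
    c=cam(n); h,s,v=cv2.split(hsv(c)); m=(h>100)&(h<125)&(s>150)
    for a,ce,mm in blobs(m):
        if 195<ce[0]<225: print(n,a,ce,"v",np.percentile(v[mm],[5,50,95]))
        else: continue
        # top face brightest
        t=mm&(v>np.percentile(v[mm],95)*.85)
        for z,M in((.078,t),(.063,mm)):
            ys,xs=np.nonzero(M); P=np.array([px2w(c,(x,y),z)[:2] for x,y in zip(xs,ys)])*1e3
            w,V=np.linalg.eigh(np.cov(P.T)); d=V[:,1]*np.sign(V[0,1]); print(z,M.sum(),P.mean(0),np.degrees(np.arctan2(d[1],d[0])),np.sqrt(12*w))
    for k,z in(("key",.008),("key_tip",.008),("keyblock",0)):
        for d in optics.tip_of(k,n)[:2]: print(n,k,d["confidence"],px2w(c,sh(d["at"]),z))
    r=optics.masks_of("keyblock",n)
    if r:
        M=r[0]["region"]; cn=max(cv2.findContours(M.astype(np.uint8),0,1)[0],key=cv2.contourArea); ap=cv2.approxPolyDP(cn,3,True)[:,0]
        print([(tuple(int(v) for v in q),px2w(c,q,.048)[:2].round(4),px2w(c,q,0)[:2].round(4)) for q in ap])
E
```

```text
side 17 jig z 0.027 [ -5.1 -36.8]
side 17 jig z 0.039 [-13.1 -48.5]
side 16 jig z 0.027 [-5.3 18.3]
side 16 jig z 0.039 [-13.3   5.4]
side 10 jig z 0.027 [-1.5 73.1]
side 10 jig z 0.039 [-9.6 59. ]
top 303 tray z 0.027 [ 0.3293 -0.8542  0.027 ]
top 98 [204.6633 244.3571] v [ 86. 237. 247.]
0.078 66 [481.5579 300.407 ] -14.148937398800578 [16.3461 31.0683]
0.063 98 [481.6406 300.9985] -18.053998872626828 [23.2159 33.1666]
top key 0.7 [0.4838 0.3001 0.008 ]
top keyblock 0.78 [0.479  0.2947 0.    ]
top keyblock 0.53 [ 0.6297 -0.0779  0.    ]
[((202, 228), array([0.5278, 0.3153]), array([0.5291, 0.329 ])), ((194, 255), array([0.4504, 0.3338]), array([0.4484, 0.3483])), ((217, 261), array([0.4354, 0.2675]), array([0.4328, 0.2792])), ((226, 233), array([0.5156, 0.2459]), array([0.5164, 0.2567]))]
side 113 [210.2478 167.8407] v [ 98. 100. 158.]
0.078 28 [476.8474 293.0911] -12.170927562690762 [14.1736 27.2283]
0.063 113 [479.9639 298.2176] 68.05361025862045 [27.6295 55.63  ]
side key 0.67 [0.4899 0.3153 0.008 ]
side keyblock 0.91 [0.484 0.299 0.   ]
[((221, 167), array([0.5145, 0.3073]), array([0.5478, 0.3831])), ((212, 176), array([0.4735, 0.2811]), array([0.5032, 0.3545])), ((196, 172), array([0.4499, 0.3269]), array([0.4775, 0.4044])), ((200, 197), array([0.4057, 0.2127]), array([0.4293, 0.28  ])), ((231, 190), array([0.4792, 0.1908]), array([0.5094, 0.2561]))]
```

View pics/s5.png

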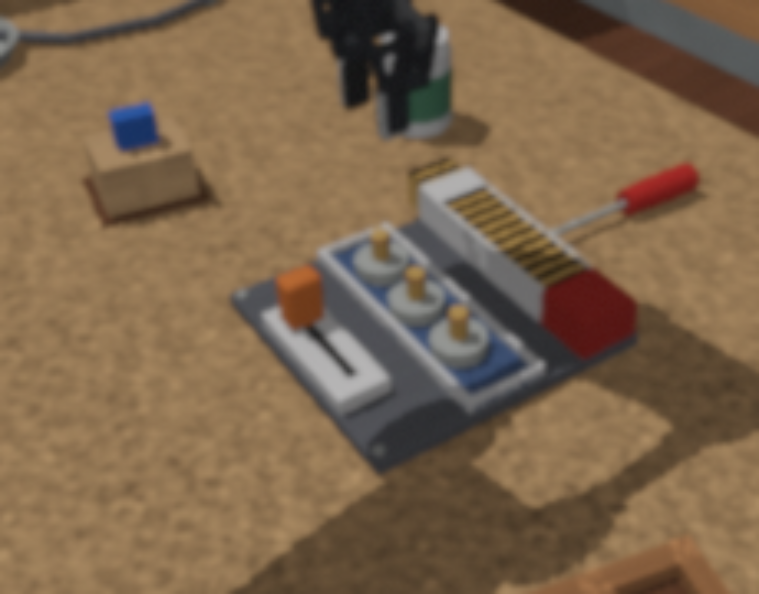

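All three dies stand in the bed, at crop (380,260), (415,295) and (460,340). Next is the key.

```bash
python3 - <<'E'
from h import *
print(goto([.4817,.2985,.12],-14),ctrl.sense()["tool_pos"])
E
```

```text
tx 9.38 ty 22.30 tz 2.08 turn 9.5 [0.55759114 0.06878409 0.1407824 ]
```

Request:
move_arm(
  deltas=[
    {"tx": 9.4,"ty": 22.3,"tz": 0,"turn": 9.5,"gripper": 0.1},
    {"tx": 9.4,"ty": 22.3,"tz": 0,"turn": 9.5,"gripper": 0.1},
    {"tx": 9.4,"ty": 22.3,"tz": 0,"turn": 9.5,"gripper": 0.1},
    {"tx": 9.4,"ty": 22.3,"tz": 0,"turn": 9.5,"gripper": 0.1},
    {"tx": 9.4,"ty": 22.3,"tz": 2,"turn": 9.5,"gripper": 0.1},
    {"tx": 9.4,"ty": 22.3,"tz": 4,"turn": 9.5,"gripper": 0.1},
    {"tx": 9.4,"ty": 22.3,"tz": 4.6,"turn": 9.5,"gripper": 0.1},
    {"tx": 9.4,"ty": 22.3,"tz": 4.6,"turn": 9.5,"gripper": 0.1},
    {"tx": 9.4,"ty": 22.3,"tz": 4.6,"turn": 9.5,"gripper": 0.1},
  ],
)

```text
clock: 27.12
tool_pos: [0.4824, 0.298, 0.0961]
orientation: [[-0.97, 0.244, 0.001], [0.244, 0.97, 0.001], [-0.001, 0.001, -1.0]]
ft_force: [-0.1, -0.5, -0.3]
grip_width: 0.0472
finger_force: 0.0
```

```bash
python3 - <<'E'
from h import *
print(goto([.4817,.2985,.052],-14))
c=cam("top"); d=cam("side")
cv2.imwrite("pics/k1.png",np.hstack([cv2.resize(x,(390,390),interpolation=cv2.INTER_CUBIC) for x in(c["frame"][190:290,160:260],d["frame"][110:210,160:260])]))
E
```

```text
tx 0.09 ty 0.03 tz 4.41 turn -0.1
```

View pics/k1.png

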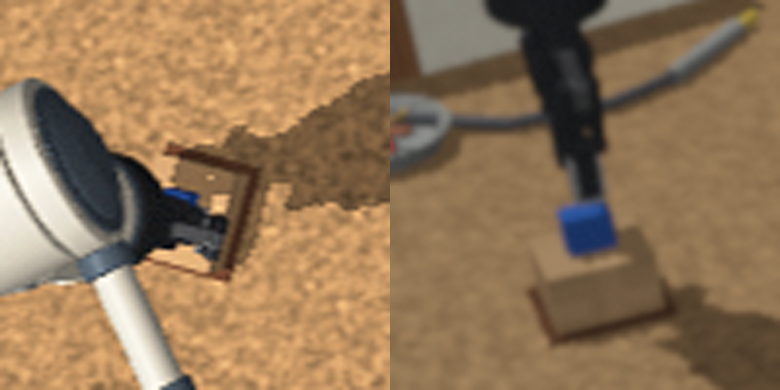

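The left (top) picture shows the gripper over the block, with the blue handle just visible beneath it. In the right (side) picture the finger stands directly above the handle, both near column 587.

Request:
move_arm(
  deltas=[
    {"tx": 0.1,"ty": 0,"tz": 2,"turn": 0,"gripper": 0.1},
    {"tx": 0.1,"ty": 0,"tz": 4,"turn": 0,"gripper": 0.1},
    {"tx": 0.1,"ty": 0,"tz": 4.4,"turn": 0,"gripper": 0.1},
    {"tx": 0.1,"ty": 0,"tz": 4.4,"turn": 0,"gripper": 0.1},
    {"tx": 0.1,"ty": 0,"tz": 4.4,"turn": 0,"gripper": -0.9},
    {"tx": 0.1,"ty": 0,"tz": 4.4,"turn": 0,"gripper": -0.9},
    {"tx": 0.1,"ty": 0,"tz": 4.4,"turn": 0,"gripper": -0.9},
    {"tx": 0.1,"ty": 0,"tz": 4.4,"turn": 0,"gripper": -0.9},
    {"tx": 0.1,"ty": 0,"tz": 4.4,"turn": 0,"gripper": -0.9},
  ],
  grip_force=60,
)

```text
clock: 28.35
tool_pos: [0.4813, 0.2992, 0.0523]
orientation: [[-0.97, 0.243, 0.002], [0.243, 0.97, 0.001], [-0.001, 0.001, -1.0]]
ft_force: [0.3, 0.7, 4.9]
grip_width: 0.0189
finger_force: 60.1
```

Request:
move_arm(
  deltas=[
    {"tx": 0,"ty": 0,"tz": -1,"turn": 0,"gripper": -0.9},
    {"tx": 0,"ty": 0,"tz": -3,"turn": 0,"gripper": -0.9},
    {"tx": 0,"ty": 0,"tz": -6,"turn": 0,"gripper": -0.9},
    {"tx": 0,"ty": 0,"tz": -9,"turn": 0,"gripper": -0.9},
    {"tx": 0,"ty": 0,"tz": -9,"turn": 0,"gripper": -0.9},
    {"tx": 0,"ty": 0,"tz": -9,"turn": 0,"gripper": -0.9},
  ],
)

```text
clock: 29.1
tool_pos: [0.4802, 0.2983, 0.1396]
orientation: [[-0.97, 0.243, -0.002], [0.243, 0.97, -0.001], [0.002, -0.002, -1.0]]
ft_force: [0.5, 0.0, -1.7]
grip_width: 0.0191
finger_force: 59.8
```

```bash
python3 - <<'E'
from h import *
s=ctrl.sense();print(goto(jig(77,-80,140),JY),s["tool_pos"],s["grip_width"])
C={n:cam(n) for n in("top","side")}
for k in("key","key_tip"):
    for n in C:
        for d in optics.tip_of(k,n)[:2]: print(k,n,round(d["confidence"],2),px2w(C[n],sh(d["at"]),s["tool_pos"][2]-.044).round(4))
d=C["side"]
cv2.imwrite("pics/k2.png",cv2.resize(d["frame"][70:210,140:340],None,fx=3.5,fy=3.5,interpolation=cv2.INTER_CUBIC))
E
```

```text
tx -23.90 ty -32.57 tz -0.02 turn -9.5 [0.48015989 0.29833989 0.13956607] 0.019132317279686985
key side 0.68 [0.4771 0.2971 0.0956]
key_tip top 0.5 [0.5529 0.0672 0.0956]
key_tip side 0.38 [0.4822 0.2998 0.0956]
```

View pics/k2.png

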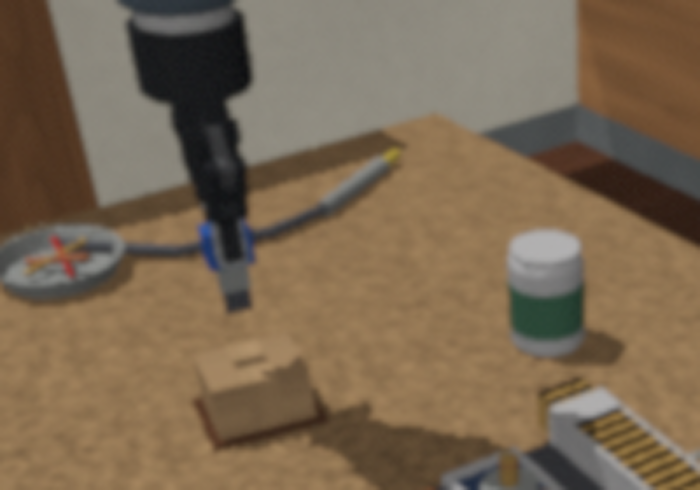

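The key hangs straight down from the gripper, its blade end at crop (237,300), clear of the block at (250,390). Next I carry it over the red plate.

Request:
move_arm(
  deltas=[
    {"tx": -23.9,"ty": -32.6,"tz": 0,"turn": -9.5,"gripper": -0.9},
    {"tx": -23.9,"ty": -32.6,"tz": 0,"turn": -9.5,"gripper": -0.9},
    {"tx": -23.9,"ty": -32.6,"tz": 0,"turn": -9.5,"gripper": -0.9},
    {"tx": -23.9,"ty": -32.6,"tz": 0,"turn": -9.5,"gripper": -0.9},
    {"tx": -23.9,"ty": -32.6,"tz": 0,"turn": -9.5,"gripper": -0.9},
    {"tx": -23.9,"ty": -32.6,"tz": 0,"turn": -9.5,"gripper": -0.9},
    {"tx": -23.9,"ty": -32.6,"tz": 0,"turn": -9.5,"gripper": -0.9},
    {"tx": -23.9,"ty": -32.6,"tz": 2,"turn": -9.5,"gripper": -0.9},
    {"tx": -23.9,"ty": -32.6,"tz": 3.5,"turn": -9.5,"gripper": -0.9},
    {"tx": -23.9,"ty": -32.6,"tz": 3.5,"turn": -9.5,"gripper": -0.9},
    {"tx": -23.9,"ty": -32.6,"tz": 3.5,"turn": -9.5,"gripper": -0.9},
    {"tx": -23.9,"ty": -32.6,"tz": 3.5,"turn": -9.5,"gripper": -0.9},
  ],
)

```text
clock: 30.9
tool_pos: [0.6339, -0.0748, 0.1074]
orientation: [[-0.997, 0.078, 0.002], [0.078, 0.997, -0.0], [-0.002, -0.0, -1.0]]
ft_force: [-0.8, -0.0, -0.8]
grip_width: 0.0186
finger_force: 59.9
```

```bash
python3 - <<'E'
from h import *
s=ctrl.sense();print(goto(jig(77,-80,87),JY),s["tool_pos"],s["grip_width"],s["ft_force"])
c=cam("side"); t=cam("top")
for d in optics.tip_of("key_tip","side")[:2]+optics.tip_of("key","side")[:1]:print(px2w(c,sh(d["at"]),s["tool_pos"][2]-.044),d["confidence"])
cv2.imwrite("pics/k3.png",np.hstack([cv2.resize(x,(395,395),interpolation=cv2.INTER_CUBIC) for x in(c["frame"][130:250,270:390],t["frame"][150:240,265:355])]))
E
```

```text
tx 0.08 ty -0.08 tz 2.04 turn 0.0 [ 0.63386348 -0.07482659  0.10742947] 0.01859394977916606 [-0.75997524 -0.02619496 -0.78015156]
[ 0.63693554 -0.07342481  0.06342947] 0.59
[ 0.62805737 -0.0718425   0.06342947] 0.69
```

View pics/k3.png

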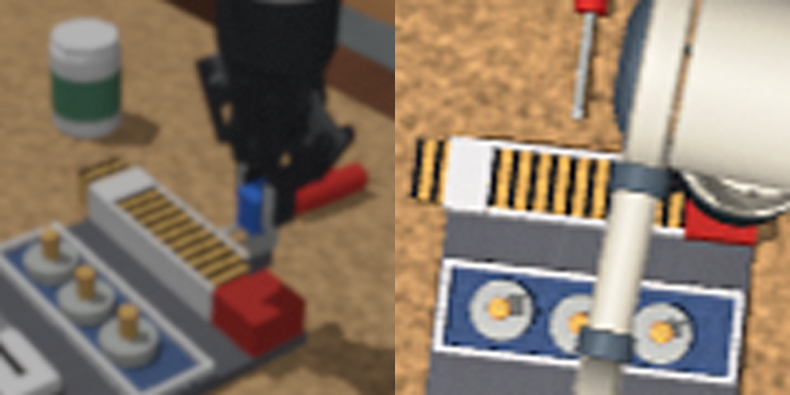

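The key's blade hangs over the red plate, around (250,250) in the left half. The jig and the three dies are as they should be. Next I lower it onto the plate.

Request:
move_arm(
  deltas=[
    {"tx": 0.1,"ty": -0.1,"tz": 1.2,"turn": 0,"gripper": -0.9},
    {"tx": 0.1,"ty": -0.1,"tz": 1.8,"turn": 0,"gripper": -0.9},
    {"tx": 0.1,"ty": -0.1,"tz": 2.1,"turn": 0,"gripper": -0.9},
    {"tx": 0.1,"ty": -0.1,"tz": 2.3,"turn": 0,"gripper": -0.9},
    {"tx": 0.1,"ty": -0.1,"tz": 2.3,"turn": 0,"gripper": -0.9},
    {"tx": 0.1,"ty": -0.1,"tz": 2.3,"turn": 0,"gripper": -0.9},
  ],
)

```text
clock: 31.85
tool_pos: [0.6325, -0.0764, 0.0838]
orientation: [[-0.997, 0.079, 0.001], [0.079, 0.997, -0.0], [-0.001, -0.0, -1.0]]
ft_force: [-2.7, 0.5, 2.5]
grip_width: 0.0192
finger_force: 60.2
```

```bash
python3 - <<'E'
from h import *
np.set_printoptions(precision=1,suppress=True,linewidth=150)
for n in("top","side"):
    c=cam(n); f=cv2.imread(f"pics/{n}0.png").astype(np.float32)
    ys=np.arange(-52,74,.8); prof=0
    for x in np.arange(62,93,3): 
        U=np.array([w2px(c,jig(x,y,42)) for y in ys],np.float32)
        prof=prof+cv2.remap(f,U[:,0][None],U[:,1][None],cv2.INTER_LINEAR)[0].mean(1)/11
    i=[k for k in range(2,len(ys)-2) if prof[k]==prof[k-3 if k>2 else 0:k+4].min()]
    print(n,[(float(ys[k].round(1)),float(prof[k].round(0))) for k in i])
E
```

```text
top [(-43.2, 34.0), (-30.4, 41.0), (-17.6, 41.0), (-4.8, 35.0), (8.0, 42.0), (20.8, 29.0), (33.6, 40.0), (46.4, 45.0), (59.2, 36.0), (72.0, 44.0)]
side [(-46.4, 73.0), (-33.6, 74.0), (-20.8, 76.0), (-8.0, 77.0), (4.8, 77.0), (17.6, 80.0), (30.4, 77.0), (43.2, 77.0), (56.0, 80.0), (66.4, 89.0)]
```

Request:
move_arm(
  deltas=[
    {"tx": 0,"ty": 0,"tz": 0.2,"turn": 0,"gripper": -0.9},
    {"tx": 0,"ty": 0,"tz": 0.2,"turn": 0,"gripper": -0.9},
    {"tx": 0,"ty": 0.6,"tz": 0.2,"turn": 0,"gripper": -0.9},
    {"tx": 0,"ty": 1.2,"tz": 0.2,"turn": 0,"gripper": -0.9},
    {"tx": 0,"ty": 1.8,"tz": 0.2,"turn": 0,"gripper": -0.9},
    {"tx": 0,"ty": 2.4,"tz": 0.2,"turn": 0,"gripper": -0.9},
    {"tx": 0,"ty": 3.0,"tz": 0.25,"turn": 0,"gripper": -0.9},
    {"tx": 0,"ty": 3.5,"tz": 0.25,"turn": 0,"gripper": -0.9},
    {"tx": 0,"ty": 4.0,"tz": 0.25,"turn": 0,"gripper": -0.9},
    {"tx": 0,"ty": 4.0,"tz": 0.25,"turn": 0,"gripper": -0.9},
  ],
)

```text
clock: 33.2
tool_pos: [0.6356, -0.0356, 0.0807]
orientation: [[-0.997, 0.078, -0.0], [0.078, 0.997, 0.001], [0.0, 0.001, -1.0]]
ft_force: [-1.0, 0.3, 2.3]
grip_width: 0.0185
finger_force: 60.4
```

Request:
move_arm(
  deltas=[
    {"tx": 0,"ty": 0.3,"tz": 0,"turn": 0,"gripper": -0.9},
    {"tx": 0,"ty": 0.6,"tz": 0,"turn": 0,"gripper": -0.9},
    {"tx": 0,"ty": 0.8,"tz": 0,"turn": 0,"gripper": -0.9},
    {"tx": 0,"ty": 0.9,"tz": 0,"turn": 0,"gripper": -0.9},
    {"tx": 0,"ty": 1.0,"tz": 0,"turn": 0,"gripper": -0.9},
    {"tx": 0,"ty": 1.1,"tz": 0,"turn": 0,"gripper": -0.9},
    {"tx": 0,"ty": 1.1,"tz": 0,"turn": 0,"gripper": -0.9},
  ],
)

```text
clock: 34.08
tool_pos: [0.6365, -0.0254, 0.0808]
orientation: [[-0.997, 0.079, -0.0], [0.079, 0.997, 0.0], [0.0, 0.0, -1.0]]
ft_force: [-1.2, -2.3, 3.1]
grip_width: 0.0193
finger_force: 60.4
```

Request:
move_arm(
  deltas=[
    {"tx": 0,"ty": 0.3,"tz": 0,"turn": 0,"gripper": -0.9},
    {"tx": 0,"ty": 0.6,"tz": 0,"turn": 0,"gripper": -0.9},
    {"tx": 0,"ty": 0.8,"tz": 0,"turn": 0,"gripper": -0.9},
    {"tx": 0,"ty": 1.0,"tz": 0,"turn": 0,"gripper": -0.9},
    {"tx": 0,"ty": 1.1,"tz": 0,"turn": 0,"gripper": -0.9},
    {"tx": 0,"ty": 1.2,"tz": 0,"turn": 0,"gripper": -0.9},
    {"tx": 0,"ty": 1.25,"tz": 0,"turn": 0,"gripper": -0.9},
    {"tx": 0,"ty": 1.25,"tz": 0,"turn": 0,"gripper": -0.9},
  ],
)

```text
clock: 35.08
tool_pos: [0.6374, -0.013, 0.0808]
orientation: [[-0.997, 0.079, -0.0], [0.079, 0.997, 0.0], [0.0, 0.0, -1.0]]
ft_force: [0.9, -2.2, 1.9]
grip_width: 0.0189
finger_force: 60.4
```

Request:
move_arm(
  deltas=[
    {"tx": 0,"ty": 0.2,"tz": 0,"turn": 0,"gripper": -0.9},
    {"tx": 0,"ty": 0.2,"tz": 0,"turn": 0,"gripper": -0.9},
  ],
)

```text
clock: 35.33
tool_pos: [0.6376, -0.0109, 0.0808]
orientation: [[-0.997, 0.079, 0.0], [0.079, 0.997, 0.0], [-0.0, 0.0, -1.0]]
ft_force: [0.3, -0.7, 2.8]
grip_width: 0.0188
finger_force: 60.4
```

Still riding on the bar, so on to the next line at about -5.

Request:
move_arm(
  deltas=[
    {"tx": 0,"ty": 0.3,"tz": 0,"turn": 0,"gripper": -0.9},
    {"tx": 0,"ty": 0.6,"tz": 0,"turn": 0,"gripper": -0.9},
    {"tx": 0,"ty": 0.75,"tz": 0,"turn": 0,"gripper": -0.9},
    {"tx": 0,"ty": 0.9,"tz": 0,"turn": 0,"gripper": -0.9},
    {"tx": 0,"ty": 1.0,"tz": 0,"turn": 0,"gripper": -0.9},
    {"tx": 0,"ty": 1.1,"tz": 0,"turn": 0,"gripper": -0.9},
    {"tx": 0,"ty": 1.1,"tz": 0,"turn": 0,"gripper": -0.9},
  ],
)

```text
clock: 36.2
tool_pos: [0.6385, 0.0, 0.0808]
orientation: [[-0.997, 0.079, -0.0], [0.079, 0.997, 0.0], [0.0, 0.0, -1.0]]
ft_force: [-0.1, -0.7, 2.7]
grip_width: 0.0185
finger_force: 60.4
```

Request:
move_arm(
  deltas=[
    {"tx": 0,"ty": 0.2,"tz": 0,"turn": 0,"gripper": -0.9},
    {"tx": 0,"ty": 0.4,"tz": 0,"turn": 0,"gripper": -0.9},
    {"tx": 0,"ty": 0.6,"tz": 0,"turn": 0,"gripper": -0.9},
    {"tx": 0,"ty": 0.8,"tz": 0,"turn": 0,"gripper": -0.9},
    {"tx": 0,"ty": 0.95,"tz": 0,"turn": 0,"gripper": -0.9},
    {"tx": 0,"ty": 1.1,"tz": 0,"turn": 0,"gripper": -0.9},
    {"tx": 0,"ty": 1.2,"tz": 0,"turn": 0,"gripper": -0.9},
    {"tx": 0,"ty": 1.2,"tz": 0,"turn": 0,"gripper": -0.9},
  ],
)

```text
clock: 37.2
tool_pos: [0.6394, 0.0121, 0.0808]
orientation: [[-0.997, 0.079, 0.0], [0.079, 0.997, 0.0], [-0.0, 0.0, -1.0]]
ft_force: [-0.6, -1.7, 2.7]
grip_width: 0.0189
finger_force: 60.4
```

Request:
move_arm(
  deltas=[
    {"tx": 0,"ty": 0.3,"tz": 0,"turn": 0,"gripper": -0.9},
    {"tx": 0,"ty": 0.6,"tz": 0,"turn": 0,"gripper": -0.9},
    {"tx": 0,"ty": 0.8,"tz": 0,"turn": 0,"gripper": -0.9},
    {"tx": 0,"ty": 0.95,"tz": 0,"turn": 0,"gripper": -0.9},
    {"tx": 0,"ty": 1.1,"tz": 0,"turn": 0,"gripper": -0.9},
    {"tx": 0,"ty": 1.2,"tz": 0,"turn": 0,"gripper": -0.9},
    {"tx": 0,"ty": 1.25,"tz": 0,"turn": 0,"gripper": -0.9},
    {"tx": 0,"ty": 1.25,"tz": 0,"turn": 0,"gripper": -0.9},
  ],
)

```text
clock: 38.2
tool_pos: [0.6401, 0.0247, 0.0801]
orientation: [[-0.997, 0.079, -0.001], [0.079, 0.997, 0.0], [0.001, 0.0, -1.0]]
ft_force: [-0.4, 0.5, -0.4]
grip_width: 0.019
finger_force: 61.1
```

The blade has dropped at the line near jig y = 20.5: Fz fell to -0.4 and z sagged 0.7 mm. I'll stop there and push it home.

Request:
move_arm(
  deltas=[
    {"tx": 0,"ty": 0,"tz": 0.2,"turn": 0,"gripper": -0.9},
    {"tx": 0,"ty": 0,"tz": 0.4,"turn": 0,"gripper": -0.9},
    {"tx": 0,"ty": 0,"tz": 0.5,"turn": 0,"gripper": -0.9},
    {"tx": 0,"ty": 0,"tz": 0.6,"turn": 0,"gripper": -0.9},
    {"tx": 0,"ty": 0,"tz": 0.6,"turn": 0,"gripper": -0.9},
  ],
)

```text
clock: 38.83
tool_pos: [0.6404, 0.0243, 0.0747]
orientation: [[-0.997, 0.079, -0.0], [0.079, 0.997, -0.0], [0.0, -0.0, -1.0]]
ft_force: [0.8, -0.4, -1.3]
grip_width: 0.0192
finger_force: 61.1
```

Request:
move_arm(
  deltas=[
    {"tx": 0,"ty": 0,"tz": 0.1,"turn": 0,"gripper": -0.9},
    {"tx": 0,"ty": 0,"tz": 0.2,"turn": 0,"gripper": -0.9},
    {"tx": 0,"ty": 0,"tz": 0.3,"turn": 0,"gripper": -0.9},
    {"tx": 0,"ty": 0,"tz": 0.3,"turn": 0,"gripper": -0.9},
  ],
)

```text
clock: 39.33
tool_pos: [0.6405, 0.0243, 0.0721]
orientation: [[-0.997, 0.079, 0.0], [0.079, 0.997, -0.0], [-0.0, -0.0, -1.0]]
ft_force: [-0.6, -0.2, 2.3]
grip_width: 0.0189
finger_force: 61.3
```

Request:
move_arm(
  deltas=[
    {"tx": 0,"ty": 0,"tz": 0.1,"turn": 0,"gripper": -0.9},
    {"tx": 0,"ty": 0,"tz": 0.1,"turn": 0,"gripper": -0.9},
    {"tx": 0,"ty": 0,"tz": 0.1,"turn": 0,"gripper": -0.9},
  ],
)

```text
clock: 39.7
tool_pos: [0.6405, 0.0243, 0.0709]
orientation: [[-0.997, 0.079, 0.0], [0.079, 0.997, -0.0], [-0.0, 0.0, -1.0]]
ft_force: [-0.5, 0.4, 2.0]
grip_width: 0.0187
finger_force: 61.3
```

Request:
move_arm(
  deltas=[
    {"tx": 0,"ty": 0,"tz": -0.1,"turn": 0,"gripper": -0.9},
    {"tx": 0,"ty": 0,"tz": -0.1,"turn": 0,"gripper": -0.9},
    {"tx": 0,"ty": 0,"tz": -0.1,"turn": 0,"gripper": -0.4},
    {"tx": 0,"ty": 0,"tz": -0.1,"turn": 0,"gripper": -0.1},
    {"tx": 0,"ty": 0,"tz": -0.1,"turn": 0,"gripper": -0.1},
    {"tx": 0,"ty": 0,"tz": -0.1,"turn": 0,"gripper": -0.1},
    {"tx": 0,"ty": 0,"tz": -3,"turn": 0,"gripper": -0.1},
    {"tx": 0,"ty": 0,"tz": -8,"turn": 0,"gripper": 0},
    {"tx": 0,"ty": 0,"tz": -8,"turn": 0,"gripper": 0},
    {"tx": 0,"ty": 0,"tz": -8,"turn": 0,"gripper": 0},
  ],
)

```text
clock: 40.95
tool_pos: [0.6404, 0.0243, 0.1507]
orientation: [[-0.997, 0.079, 0.0], [0.079, 0.997, -0.0], [-0.0, 0.0, -1.0]]
ft_force: [0.0, -0.4, -0.7]
grip_width: 0.0425
finger_force: 0.0
```

```bash
python3 - <<'E'
from h import *
s=ctrl.sense();print(goto(jig(-92,30,150),JY),s["tool_pos"])
c=cam("side"); posts()
cv2.imwrite("pics/k4.png",cv2.resize(c["frame"][120:290,220:400],None,fx=3.5,fy=3.5,interpolation=cv2.INTER_CUBIC))
d=optics.tip_of("key","side")
h,q,v=cv2.split(hsv(c))
for a,ce,mm in blobs((h>100)&(h<125)&(q>150),20): print(a,ce)
print("expected handle mid",w2px(c,[.6405,.0243,.084]), w2px(c,[.6405,.0243,.099]),w2px(c,[.6405,.0243,.069]))
E
```

```text
tx 16.86 ty 0.97 tz 0.06 turn -0.0 [0.64044551 0.02434063 0.15068347]
side 17 jig z 0.027 [-5.1 18.9]
side 17 jig z 0.039 [-13.1   6. ]
side 17 jig z 0.027 [ -5.1 -36.8]
side 17 jig z 0.039 [-13.1 -48.5]
side 12 tray z 0.027 [ 1.2195 -0.4916  0.027 ]
top 303 tray z 0.027 [ 0.3293 -0.8542  0.027 ]
top 15 jig z 0.027 [-11.9   5.6]
top 15 jig z 0.039 [-12.5   5.3]
top 14 jig z 0.027 [-7.  59.4]
top 14 jig z 0.039 [-7.6 58.5]
141 [322.31914894 184.44680851]
expected handle mid [322.5645918  183.54392481] [322.65405483 178.3495302 ] [322.47686805 188.63733338]
```

View pics/k4.png

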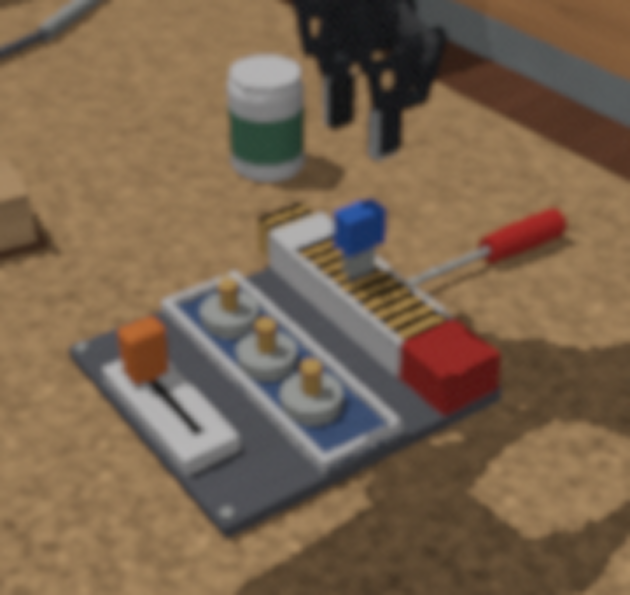

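The key stands upright in the keyway at crop (358,235), where its home pose should project. The three dies are in the bed and the lock is at its released end. Last, I push the lock back.

Request:
move_arm(
  deltas=[
    {"tx": 16.9,"ty": 1.0,"tz": 0,"turn": 0,"gripper": 0.5},
    {"tx": 16.9,"ty": 1.0,"tz": 0,"turn": 0,"gripper": 0.5},
    {"tx": 16.9,"ty": 1.0,"tz": 0,"turn": 0,"gripper": 0.5},
    {"tx": 16.9,"ty": 1.0,"tz": 0,"turn": 0,"gripper": 0.5},
    {"tx": 16.9,"ty": 1.0,"tz": 1,"turn": 0,"gripper": 0.5},
    {"tx": 16.9,"ty": 1.0,"tz": 5,"turn": 0,"gripper": 0.5},
    {"tx": 16.9,"ty": 1.0,"tz": 9,"turn": 0,"gripper": 0.5},
    {"tx": 16.9,"ty": 1.0,"tz": 11,"turn": 0,"gripper": 0.5},
    {"tx": 16.9,"ty": 1.0,"tz": 11,"turn": 0,"gripper": 0.5},
    {"tx": 16.9,"ty": 1.0,"tz": 11,"turn": 0,"gripper": -0.9},
    {"tx": 16.9,"ty": 1.0,"tz": 11,"turn": 0,"gripper": -0.9},
    {"tx": 16.9,"ty": 1.0,"tz": 11,"turn": 0,"gripper": -0.9},
  ],
  grip_force=25,
)

```text
clock: 42.65
tool_pos: [0.4737, 0.0469, 0.0423]
orientation: [[-0.997, 0.08, 0.002], [0.08, 0.997, -0.002], [-0.003, -0.001, -1.0]]
ft_force: [-0.4, -4.4, 3.7]
grip_width: 0.0193
finger_force: 26.9
```

Request:
move_arm(
  deltas=[
    {"tx": 0,"ty": 0,"tz": 0,"turn": 0,"gripper": -0.9},
    {"tx": 0,"ty": 0,"tz": 0,"turn": 0,"gripper": -0.9},
    {"tx": 0,"ty": 0,"tz": 0,"turn": 0,"gripper": -0.9},
  ],
)

```text
clock: 43.02
tool_pos: [0.4736, 0.0469, 0.0422]
orientation: [[-0.997, 0.08, 0.003], [0.08, 0.997, -0.001], [-0.003, -0.001, -1.0]]
ft_force: [-0.3, -4.9, 5.5]
grip_width: 0.0195
finger_force: 27.2
```

Request:
move_arm(
  deltas=[
    {"tx": 0,"ty": -1,"tz": 0,"turn": 0,"gripper": -0.9},
    {"tx": 0,"ty": -2,"tz": 0,"turn": 0,"gripper": -0.9},
    {"tx": 0,"ty": -3,"tz": 0,"turn": 0,"gripper": -0.9},
    {"tx": 0,"ty": -4,"tz": 0,"turn": 0,"gripper": -0.9},
    {"tx": 0,"ty": -5,"tz": 0,"turn": 0,"gripper": -0.9},
    {"tx": 0,"ty": -5.6,"tz": 0,"turn": 0,"gripper": -0.9},
    {"tx": 0,"ty": -5.9,"tz": 0,"turn": 0,"gripper": -0.9},
    {"tx": 0,"ty": -6.1,"tz": 0,"turn": 0,"gripper": -0.9},
    {"tx": 0,"ty": -6.3,"tz": 0,"turn": 0,"gripper": -0.9},
    {"tx": 0,"ty": -6.3,"tz": 0,"turn": 0,"gripper": -0.9},
  ],
)

```text
clock: 44.28
tool_pos: [0.4687, -0.0132, 0.0422]
orientation: [[-0.997, 0.078, 0.003], [0.078, 0.997, 0.004], [-0.003, 0.004, -1.0]]
ft_force: [-0.6, 6.0, 7.1]
grip_width: 0.0196
finger_force: 27.3
```

Request:
move_arm(
  deltas=[
    {"tx": 0,"ty": -0.2,"tz": 0,"turn": 0,"gripper": -0.9},
    {"tx": 0,"ty": -0.4,"tz": 0,"turn": 0,"gripper": -0.9},
    {"tx": 0,"ty": -0.5,"tz": 0,"turn": 0,"gripper": -0.9},
    {"tx": 0,"ty": -0.5,"tz": 0,"turn": 0,"gripper": -0.9},
  ],
)

```text
clock: 44.78
tool_pos: [0.4686, -0.0136, 0.0422]
orientation: [[-0.997, 0.076, 0.004], [0.076, 0.997, 0.013], [-0.003, 0.013, -1.0]]
ft_force: [0.6, 22.3, 6.3]
grip_width: 0.0194
finger_force: 27.6
```

At the stop: 22 N with no further motion. I'll ease off about 4 mm, short of pulling the grip away, then release and rise.

Request:
move_arm(
  deltas=[
    {"tx": 0,"ty": 0.4,"tz": 0,"turn": 0,"gripper": -0.9},
    {"tx": 0,"ty": 0.4,"tz": 0,"turn": 0,"gripper": -0.5},
    {"tx": 0,"ty": 0.5,"tz": 0,"turn": 0,"gripper": 0},
    {"tx": 0,"ty": 0.5,"tz": 0,"turn": 0,"gripper": 0.5},
    {"tx": 0,"ty": 0.5,"tz": 0,"turn": 0,"gripper": 0.5},
    {"tx": 0,"ty": 0.5,"tz": 0,"turn": 0,"gripper": 0.5},
    {"tx": 0,"ty": 0.5,"tz": -4,"turn": 0,"gripper": 0.5},
    {"tx": 0,"ty": 0.5,"tz": -10,"turn": 0,"gripper": 0.5},
    {"tx": 6,"ty": 0.5,"tz": -14,"turn": 0,"gripper": 0.5},
    {"tx": 8,"ty": 0.5,"tz": -14,"turn": 0,"gripper": 0.5},
    {"tx": 8,"ty": 0.5,"tz": -14,"turn": 0,"gripper": 0.5},
  ],
)

```text
clock: 46.15
tool_pos: [0.3877, -0.0089, 0.1821]
orientation: [[-0.997, 0.079, 0.003], [0.079, 0.997, -0.0], [-0.003, -0.0, -1.0]]
ft_force: [0.5, 0.2, 0.0]
grip_width: 0.0642
finger_force: 0.0
```

```bash
python3 - <<'E'
from h import *
c=cam("side"); posts()
cv2.imwrite("pics/f.png",cv2.resize(c["frame"][120:310,200:420],None,fx=3.1,fy=3.1,interpolation=cv2.INTER_CUBIC))
for n in("side","top"):
    c=cam(n)
    for d in optics.tip_of("lock_top",n)[:2]: print(n,d["confidence"],px2w(c,sh(d["at"]),.066))
print(jig(-92,-30,66),ctrl.sense()["tool_pos"])
E
```

```text
side 16 jig z 0.027 [-5.3 18.3]
side 16 jig z 0.039 [-13.3   5.4]
side 14 jig z 0.027 [ -3.4 -34.7]
side 14 jig z 0.039 [-11.4 -46.5]
side 12 jig z 0.027 [-1.  73.5]
side 12 jig z 0.039 [-9.1 59.5]
top 303 tray z 0.027 [ 0.3294 -0.8542  0.027 ]
side 0.62 [ 0.46411982 -0.00444049  0.066     ]
[np.float64(0.46842983242471686), np.float64(-0.012489283205032103), 0.066] [ 0.38819599 -0.00884455  0.17995632]
```

View pics/f.png

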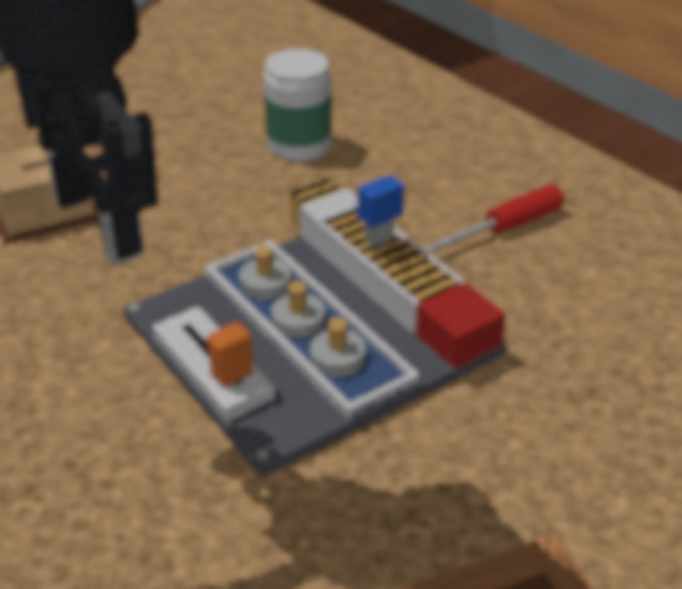

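The lock is back at its locked end at crop (230,352), with the key and the three dies in place. I never pulled on the grip after it reached the stop. One numeric check of the grip against its stop, then I hand in.

```bash
python3 - <<'E'
from h import *
c=cam("side"); h,q,v=cv2.split(hsv(c))
b=[ce for a,ce,m in blobs((h>4)&(h<16)&(q>190),30) if abs(ce-[274,233]).max()<25]
def e(y): return w2px(c,jig(-92,y,47))
print(b,e(-30),e(-25))
if b and abs(b[0]-e(-30)).max()<2.5: print(ctrl.finish_job())
E
```

```text
[array([274.71910112, 235.78651685])] [273.85781693 232.88809294] [272.69329332 231.65728222]
```

The grip's column and row both lie on the stop side of the -30 mm projection, so it is fully locked. My tolerance was too tight on the row. Handing in.

```bash
python3 -c "
from station import ctrl
print(ctrl.finish_job())"
```

```text
the job is handed in; nothing more can be done
None
```

I handed the job in at about 46 s on the robot's clock, with no verdict returned: the lock was slid to its released stop, the three dies present stand upright side by side on the blue bed, the key stands home in the keyway at about jig y 20 mm, the lock is back at its locked stop, and I did not touch the jar, tin or screwdriver.

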